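Crack a walnut for the tasting dish without crushing the kernel

TASK

Crack the walnut for the tasting: lay it on the rest of the bench nutcracker with its two points towards the two cups, let go of it, and push the red-knobbed lever over until you feel the shell give. Stop there, so that the kernel is not crushed, let the lever spring back, and leave the cracked walnut in the white dish without disturbing the other things on the counter.

Things in the scene. Friction and masses are not known exactly. Their poses are not given: they have to be found in the camera images.
- walnut: brown walnut, 40 mm from point to point (its x), 34 across (y), 32 high (z), about 40 g; origin at its middle, 15 mm above what it lies on (a slight flat: it does not roll). Seam lengthwise over the top. It cracks when its points are pressed together; either point may face either cup. Take it by its sides (along y, 32 mm between pads), lightly, about 10 N.
- walnut_shell (a joint): how far (m) the walnut's points are pressed together. 0: whole. Resistance climbs to a peak of about 35 N at the cups at 0.001, is gone at 0.0028, then the shell springs open along its seam by itself and stays at about 0.0056: cracked; it does not close again. Further on the tender kernel is met, which resists only by 1 or 2 N at the lever's knob; over 0.0058 it is crushed.
- cracker: lever nutcracker, fixed; wooden board 266 x 96 x 16 mm. Origin on the counter under the nut's rest; +x runs from lever to anvil, z up. Along x in mm: lever pivot -95; black post 34 wide, 78 high, -63 to -45; steel ram cup face -24 (open); rest, a wooden pad on a pedestal, -15 to 15, 18 wide, top 43 above counter; post 78 high, 53 to 77; black setting knob to 110.
- nut_rest (a point): place for the walnut's middle: on the wooden pad, on the cups' axis, 58 mm above the counter. A walnut laid there with its x along the cracker's x (either way) clears both cups, 31 mm across, by 4 mm or more. The anvil cup's face stands 24 to 32 mm from here, as its screw happens to be set.
- lever (a joint): lever angle (rad). 0: open, leaning 0.35 back from upright; grows as the knob is pushed towards the anvil, to 0.76. Ram moves 32 mm per rad; the cups close on the nut between 0.25 and 0.5, as the anvil is set. At the knob a return spring takes 1.3 to 2.5 N; the shell adds some 6 N at its peak, nothing after the give. From the give, the knob has 10 to 15 mm before the kernel is crushed.
- lever_knob (a point): centre of the red ball knob, 34 mm in diameter, on top of the lever, 170 mm from its pivot (about 186 mm above the counter when open). It can be pushed with the side of closed fingers.
- lever_hinge (a point): the lever's pivot, 26 mm above the counter; the pivot axis is the cracker's y axis.
- dish: white tasting dish, round, 112 mm across, 20 mm high, fixed; origin under its centre, on the counter. Inner floor about 5 mm above the counter.
- card_holder: bystander, to be left alone: dark card holder with white cards, 40 x 100 x 68 mm
- ribbon_gold: bystander, to be left alone: spool of gold ribbon lying flat, 64 across, 26 high mm
- ribbon_plum: bystander, to be left alone: spool of plum ribbon lying flat, 54 across, 20 high mm
- bar_dark: bystander, to be left alone: dark brown wrapped chocolate bar, 68 x 156 x 11 mm
- tent_c: bystander, to be left alone: small white price card in a wooden foot, 18 x 58 x 38 mm
- praline_1: bystander, to be left alone: single praline in gold wrapper, 53 x 46 x 23 mm
- tent_a: bystander, to be left alone: second white price card in a wooden foot, near the bell, 18 x 58 x 38 mm

How it is judged:
By the outcome, as a careful person would: the job done as asked, in the order asked, and still so for the second after the job is handed in, with the robot touching nothing.
It also fails if it takes over 70 s, if anything falls off the work surface, if the arm or the gripper's body presses on something with over 40 N, if the wrist force passes 120 N, or if a joint passes its speed limit or range.

ROBOT

A 6-joint arm with a two-finger parallel gripper is mounted at the origin on a cart in front of the work surface, level with it; the furniture and walls round the work are solid. World frame = base frame: x ahead of the robot, y to its left, z up, the work surface at z = 0. Lengths are in m, angles in degrees, forces in N, time in s.
With the tool pointing down it reaches from about 0.325 to 1 m from the base axis. Payload 5.1 kg.
Tool frame: the origin (TCP) lies at the very end of the fingers, on their centre line; the grasp point (between the pads) lies 19 mm behind it (env.grip_point_offset is the distance from the TCP to the grasp point, in m); z points along the fingers, y is the line along which they close (so a half turn about z gives the same grasp; the last joint's range is limited). The gripper opens to 85 mm and grips with 20 to 120 N. Pads are 22 mm wide; open, the fingers measure 114 mm over their backs; the gripper's body (76 mm by 85 mm) begins 54 mm behind the grasp point. The pads swing forward as they close: fully open they stand 13 mm farther back than shut.
Start: joints at [69.236, 7.093, 94.555, -0, 78.352, -4.733], TCP at [0.18, 0.625, 0.231] pointing down, gripper open.
Joint ranges: [-149.61, 149.61], [-58.7, 133.49], [1.44, 155.28], [-77.14, 257.14], [18.33, 153.61], [-166.67, 166.67]. Speed limits (degrees/s): [147.25, 147.25, 180, 180, 180, 180].

INTERFACE

Orientations are given as a 3x3 rotation matrix whose columns are the frame's x, y, z axes.
In Python, from rig import env, viewer, probe_bus gives the robot as it stands (env), with the cameras (viewer) and the readings (probe_bus).
- The arm moves only by the shell command python3 jog.py 'ROWS'. ROWS is rows parted by semicolons, their numbers by spaces, 1 to 5 of them, each of 7 numbers: the finger opening in m, then dx, dy, dz in m, then a rotation vector rx, ry, rz in degrees; each row is the pose to reach, as a shift and turn from the pose commanded when the command began, along the tool's axes at that moment; what a row does not reach only later rows make up. A row lasts 1/12 s, in which the tool goes at most 0.0417 m and 7.16 degrees, less where a joint would pass 70% of its speed; a pose out of reach is approached as far as the arm can. The fingers move at their own pace and stop on an object; the grip force is fixed at half the most. Time passes only in rows, so rows that do not move let the fingers close. It prints the time, the measured TCP pose, the force, the opening and the grip force at its end.
- probe_bus.state(): the state, without advancing time (a new reading comes with each control period).
- viewer.snapshot(name): name is "side" or "top"; returns (picture, depth): 400x640x3 uint8, blue, green, red; 400x640 float32, m along the optical axis (not along the pixel's ray), 0 where there is no reading.
- viewer.camera_model(name): a dict with "fov_y" (degrees; the focal length in pixels is half the picture's height over the tangent of half this angle, whatever the lens; pixels are square), "cx", "cy" (the principal point, pixels), "R" (3x3) and "t" (3): a world point X has camera coordinates R X + t. Camera axes: x right, y down, z forward; pixel columns grow to the right and rows downward; lengths in m; the calibration is good to about 2 mm. A picture is of the moment at which its call begins. camera_model takes no time and is no camera call.
- env.hand_in(): hands the job in; it is judged then, once.
The state is a dict: "time_s": time; "joint_pos": joint angles; "dq": joint speeds; "joint_torque": joint torques, N m; "position": TCP position; "eef_rot": TCP orientation; "wrist_force": force on the tool from outside, world axes, zero at the start; "torque": the same for the moment, N m; "gripper_width": finger opening in m; "grasp_force": force on a finger pad.
Only numpy, scipy, OpenCV 4.12 (cv2) and the standard library are available. Lean on these libraries where they do the work, as an engineer would, in place of code of your own. Each camera call takes 0.05 s, during which the arm holds its last target. There are 200 camera calls.

## Working session

There is one attempt and no reset: what is moved stays moved. The work goes in short steps, Python scripts to look and compute and a shell command to move; the robot and the scene stay as the last step left them, time stands still between calls to the robot, and variables do not carry over. Pictures are saved under pics/ and viewed, at most 10 in all, crops included, and the job is handed in when it is done.

```bash
ls; mkdir -p pics; cat > h.py <<'E'
import numpy as np, cv2
from rig import env, viewer, probe_bus
def snap(n,f=None):
    im,d=viewer.snapshot(n)
    if f: cv2.imwrite('pics/'+f,im)
    return im,d
def world(n,d):
    m=viewer.camera_model(n); H,W=d.shape
    f=H/2/np.tan(np.radians(m['fov_y'])/2)
    v,u=np.mgrid[:H,:W]
    c=np.stack([(u-m['cx'])/f*d,(v-m['cy'])/f*d,d],-1)
    P=(c-np.array(m['t']))@np.array(m['R'])
    P[d==0]=np.nan
    return P
E
python3 - <<'E'
from h import *
for n in('top','side'):
    im,d=snap(n,n+'1.png'); np.savez(n+'1.npz',im=im,d=d)
    m=viewer.camera_model(n);print(n,m['fov_y'],np.round(-np.array(m['R']).T@m['t'],3),np.round(m['R'],2).tolist())
s=probe_bus.state();print(s['time_s'],s['position'],s['eef_rot'],s['wrist_force'],env.grip_point_offset)
E
```

```text
jog.py
pics
rig.py
top 57.83250545663822 [0.338 0.151 1.255] [[-0.01, -1.0, -0.01], [-0.99, 0.01, -0.17], [0.17, 0.01, -0.99]]
side 47.50058066104446 [0.02  1.011 0.962] [[-0.85, -0.53, 0.01], [-0.35, 0.55, -0.76], [0.4, -0.65, -0.65]]
0.1 [0.17930662 0.62418939 0.23013897] [[-9.61113570e-01  2.76152496e-01 -7.10099310e-04]
 [ 2.76153349e-01  9.61111879e-01 -1.81199087e-03]
 [ 1.82099080e-04 -1.93762532e-03 -9.99998106e-01]] [-0.1868519  -0.38404951 -0.41026468] 0.0187
```

View pics/top1.png

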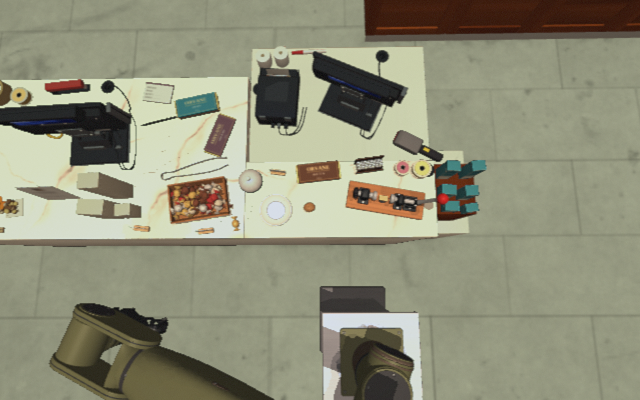

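View pics/side1.png

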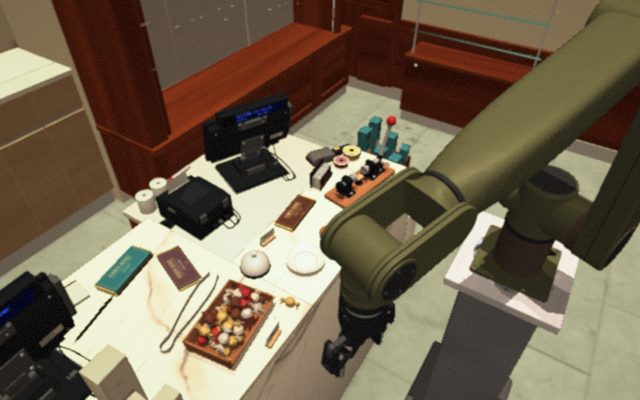

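Top view: dish (276,209), walnut (309,207), cracker board (385,198) with anvil on the left, red knob at (443,199). The side view confirms the lever is at the far right end and the arm covers the walnut. Next: measure.

```bash
python3 - <<'E'
from h import *
z=np.load('top1.npz');im,d=z['im'],z['d'];P=world('top',d)
def q(u,v):print((u,v),np.round(P[v,u],3),im[v,u])
for p in [(309,207),(276,209),(443,199),(300,195),(330,225),(385,190),(400,202),(420,150)]:q(*p)
hsv=cv2.cvtColor(im,cv2.COLOR_BGR2HSV).astype(int)
# knob
def blob(m,box):
    u0,u1,v0,v1=box;M=np.zeros_like(m);M[v0:v1,u0:u1]=m[v0:v1,u0:u1];return M
red=blob(((hsv[...,0]<6)|(hsv[...,0]>174))&(hsv[...,1]>180)&(hsv[...,2]>120)&(P[...,2]>.1),(425,460,185,215))
print('knob',red.sum(),np.nanmean(P[red],0),np.nanmin(P[red],0),np.nanmax(P[red],0))
wal=blob(P[...,2]>.010,(298,320,197,217));pp=P[wal];print('wal',wal.sum(),pp.min(0),pp.max(0),pp.mean(0))
rr=cv2.minAreaRect((pp[:,:2]*1000).astype(np.float32));print(rr)
c=pp[:,:2]-pp[:,:2].mean(0);w,V=np.linalg.eigh(np.cov(c.T));print(np.sqrt(w)*1000,V)
di=blob(P[...,2]>.012,(255,297,188,232));pp=P[di];print('dish',pp.min(0),pp.max(0));print(cv2.minEnclosingCircle((pp[:,:2]*1000).astype(np.float32)))
bd=blob((P[...,2]>.009)&(P[...,2]<.024),(335,440,175,225))
k,l,st,ce=cv2.connectedComponentsWithStats(bd.astype(np.uint8));i=1+st[1:,4].argmax()
al=blob((P[...,2]>.009),(335,440,175,225));k,l,st,ce=cv2.connectedComponentsWithStats(al.astype(np.uint8));i=1+st[1:,4].argmax();print(st[i])
print('board',cv2.minAreaRect((P[bd][:,:2]*1000).astype(np.float32)))
a=im[150:250,245:465];cv2.imwrite('pics/c1.png',cv2.resize(a,None,fx=3.6,fy=3.6,interpolation=cv2.INTER_CUBIC))
E
```

```text
(309, 207) [0.5   0.199 0.031] [ 76 126 184]
(276, 209) [0.497 0.315 0.005] [232 222 215]
(443, 199) [ 0.498 -0.2    0.202] [ 49  56 213]
(300, 195) [ 0.547  0.232 -0.002] [192 221 214]
(330, 225) [0.44  0.128 0.004] [195 222 215]
(385, 190) [ 0.56  -0.064  0.013] [ 64 110 180]
(400, 202) [ 0.508 -0.1    0.08 ] [58 62 64]
(420, 150) [ 0.714 -0.204 -0.025] [35 36 39]
knob 84 [ 0.50054638 -0.20025706  0.19828933] [ 0.48703639 -0.21679659  0.18689235] [ 0.5141759  -0.18902968  0.20781528]
wal 91 [0.48688652 0.17896568 0.01577888] [0.51931344 0.21711546 0.03426194] [0.50185441 0.19836079 0.02615489]
((502.4527587890625, 198.54873657226562), (31.96930503845215, 36.972923278808594), 25.30259132385254)
[ 8.45039834 10.19864888] [[-0.99395798 -0.10976129]
 [-0.10976129  0.99395798]]
dish [0.43994685 0.26146432 0.01201151] [0.56926311 0.38835768 0.02779347]
((509.47418212890625, 334.23040771484375), 79.14060974121094)
[ 346  181   94   39 2180]
board ((536.196044921875, -57.55897521972656), (335.1185302734375, 152.4171905517578), 88.92718505859375)
```

View pics/c1.png

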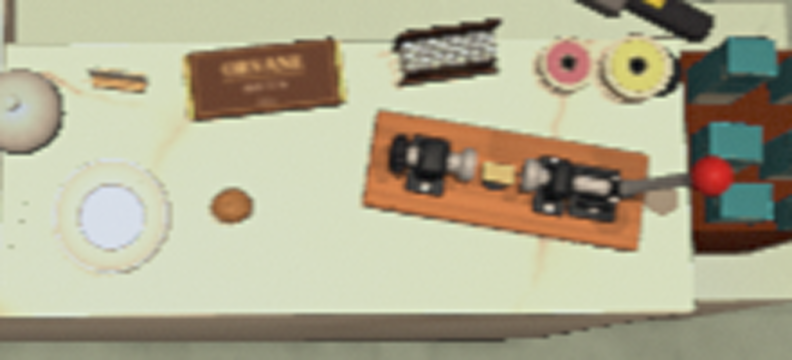

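```bash
cat >> h.py <<'E'
def plane(n,uv,z):
    m=viewer.camera_model(n);R=np.array(m['R']);t=np.array(m['t']);f=200/np.tan(np.radians(m['fov_y'])/2)
    uv=np.atleast_2d(uv).astype(float);r=np.c_[(uv[:,0]-m['cx'])/f,(uv[:,1]-m['cy'])/f,np.ones(len(uv))]@R
    C=-R.T@t;return C+r*((z-C[2])/r[:,2:])
def proj(n,X):
    m=viewer.camera_model(n);f=200/np.tan(np.radians(m['fov_y'])/2);c=np.atleast_2d(X)@np.array(m['R']).T+m['t']
    return np.c_[m['cx']+f*c[:,0]/c[:,2],m['cy']+f*c[:,1]/c[:,2]]
E
python3 - <<'E'
from h import *
z=np.load('top1.npz');im,d=z['im'],z['d'];P=world('top',d)
uv=np.array([(378,112),(362,206),(637,248),(648,154)])/3.6+[245,150]-.36
Q=plane('top',uv,.016)[:,:2];print(Q.round(4).tolist(),np.linalg.norm(Q-np.roll(Q,-1,0),axis=1))
c=Q.mean(0);x=(Q[2]+Q[3]-Q[0]-Q[1]);print('board centre',c,'lever dir ang',np.degrees(np.arctan2(x[1],x[0])))
hsv=cv2.cvtColor(im,cv2.COLOR_BGR2HSV)
np.set_printoptions(linewidth=250,suppress=True)
print('knob region z mm rows 180-215 step3');print((P[160:222:4,425:490:4,2]*1000).round())
print('xy ends',P[160,425],P[220,485])
print('walnut hsv S');print(hsv[198:218,300:320,1])
print('pad z');print((P[190:206,350:440:3,2]*1000).round())
print(plane('top',[[383,199.]],.043))
print('dish');print((P[190:230:2,254:300:2,2]*1000).round())
E
```

```text
[[0.5932, 0.0579], [0.5015, 0.0751], [0.4593, -0.1849], [0.5497, -0.2002]] [0.09325348 0.26333768 0.09169732 0.26176831]
board centre [ 0.5259334  -0.06301074] lever dir ang -99.3754588669308
knob region z mm rows 180-215 step3
[[  26.   -1.   -0.  -18.  -18. -327.   61.   61.   66. -328. -869. -877.   56.   61.   59.   66. -880.]
 [  27.   27.    3.  -73.  -68.   38.   67.   61.   65.  -67.  -77.   38.   61.   62.   62.   61. -871.]
 [  27.   28.    5.  -48.   -5.   41.   62.   64.   63.  -34.   -0.   35.   64.   63.   63.   62. -874.]
 [  28.   24.    1.  -53.   -4.   31.   37.   35.   37.  -40.   -6.   24.   35.   26.   27. -873. -885.]
 [  27.    8.    1.  -54.  -29.  -30.  -27.  -69.  -74.  -45.  -26.  -33.  -36. -888. -884. -874. -879.]
 [   3.    0.    0.  -70.  -72.  -69.  -78.  -71.  -73.  -73.  -69.  -73.  -71. -875. -873. -881. -884.]
 [   1.    4.    1.  -74.  -69.   -1.   -7.  -75.  -74.  -75.  -71.  -69.  -67. -881. -870. -897. -877.]
 [   6.    3.    3.  -64.   nan   -0.   -1.   -2.  -70.  -12.   29.   33.   34.   30. -872. -881. -875.]
 [   3.    6.    0.  -63.  -17. 
[... 6267 characters left out ...]
.  4. 13. 11. 22. -4. -2.  3.  0.]
 [-0. -2. -2.  3. 19. 17.  9. 12.  7.  3.  8.  3.  5.  3.  4. 10. 14. 14.  1.  5.  3.  2.  2.]
 [-3.  3.  2.  5. 16. 19. 11.  8. 11. -1.  7.  5.  5.  7.  4.  8. 14. 19.  4. -4. -5.  0.  2.]
 [ 4. -2.  3. -5. -0. 19. 17. 13. 14. 10. 12.  6.  8.  8. 13. 12. 16.  0. -0. -1.  1. -1. -2.]
 [-0. -0. -5. -1. -1. -2. 21. 21. 11. 15.  9.  8. 16. 13. 22. 17. -3. -2. -5. -1. -1. -4. -1.]
 [-1.  1.  3.  1. -2. -1. -5. -2. 21. 22. 18. 18. 21. 20.  1.  1.  1. -2. -4. -3.  2. -0. -0.]
 [-3.  1. -4.  4.  1.  3. -1.  3.  1.  4. -2. -3. -1.  2.  3.  2. -0.  2.  0.  0. -1.  4. -0.]
 [-2. -2. -1.  5. -2. -1.  1. -2. -1. -1.  1. -5.  1. -2.  4.  1. -2.  1. -0.  2. -6. -5.  4.]]
```

```bash
python3 - <<'E'
from h import *
z=np.load('top1.npz');im,d=z['im'],z['d']
hsv=cv2.cvtColor(im,cv2.COLOR_BGR2HSV).astype(float)
S=hsv[...,1];w=np.clip((S[196:220,298:322]-42)/105,0,1)
v,u=np.mgrid[196:220,298:322]
X=plane('top',np.c_[u.ravel(),v.ravel()],.016)[:,:2];w=w.ravel()
c=(X*w[:,None]).sum(0)/w.sum();C=np.cov(X.T,aweights=w);e,V=np.linalg.eigh(C)
print('walnut',c,4*np.sqrt(e)*1000,np.degrees(np.arctan2(V[1,1],V[0,1])),'area mm2',w.sum())
# knob
sub=im[185:215,430:458].astype(float);wr=np.clip((sub[...,2]-sub[...,1]-90)/70,0,1)
H=hsv[185:215,430:458]
v,u=np.mgrid[185:215,430:458];
n=(wr>0.5).sum();k=np.array([(u*wr).sum(),(v*wr).sum()])/wr.sum();print('knob px',k,n,plane('top',[k],.1857))
# side
zs=np.load('side1.npz');ims=zs['im'].astype(float)
ws=np.clip((ims[105:135,380:402,2]-ims[105:135,380:402,1]-90)/70,0,1);v,u=np.mgrid[105:135,380:402]
ks=np.array([(u*ws).sum(),(v*ws).sum()])/ws.sum();print('knob side',ks,(ws>.5).sum(),plane('side',[ks],.1857))
# pad
print(im[194:204,376:390].tolist()[3:6])
sub=im[190:206,374:392].astype(float);wp=((sub[...,1]>130)&(sub[...,2]-sub[...,0]>60)).astype(float)
print(wp.astype(int));v,u=np.mgrid[190:206,374:392];k=np.array([(u*wp).sum(),(v*wp).sum()])/wp.sum();print('pad',k,plane('top',[k],.043))
# dish
k=np.array([(110.5,216.)])/3.6+[245,150]-.36;print('dish',plane('top',k,.018))
a=np.array([np.cos(np.radians(80.6)),np.sin(np.radians(80.6))]);b=np.array([-a[1],a[0]])
O=np.array([.5245,-.050])
pts=[(x,y,zz) for x,y,zz in [(-153.3,0,186),(-95,0,26),(-15,-9,43),(15,-9,43),(15,9,43),(-15,9,43),(-63,17,78),(-45,-17,78),(53,0,78),(77,0,78),(110,0,58),(-24,0,58),(0,0,43)]]
W=[[*(O+a*x/1000+b*y/1000),zz/1000] for x,y,zz in pts]
for n,i,c0 in(('top',im,(335,170,125,65)),('side',zs['im'],(310,105,110,110))):
    x0,y0,ww,hh=c0;s=600//max(hh,1) if n=='side' else 6;s=min(s,800//ww)
    A=cv2.resize(i[y0:y0+hh,x0:x0+ww],None,fx=s,fy=s,interpolation=cv2.INTER_CUBIC)
    for p in proj(n,W):
        cv2.drawMarker(A,tuple(int(round(q)) for q in (p-[x0,y0]+.5)*s),(0,255,0),0,10)
    cv2.imwrite('pics/m_%s.png'%n,A)
A=cv2.imread('pics/m_top.png');B=cv2.imread('pics/m_side.png');B=cv2.resize(B,None,fx=.32,fy=.32) if 0 else B
print(A.shape,B.shape)
E
```

```text
walnut [0.50243858 0.20036742] [32.23947351 38.57579359] 98.29571162787424 area mm2 78.45714285714286
knob px [443.01768607 198.21149595] 61 [[ 0.50280236 -0.20552183  0.1857    ]]
knob side [391.3698464  119.04446241] 33 [[ 0.51007711 -0.21093327  0.1857    ]]
[[[124, 146, 178], [79, 117, 178], [59, 97, 150], [88, 142, 165], [116, 185, 213], [117, 186, 215], [116, 184, 215], [116, 184, 215], [119, 186, 215], [119, 186, 215], [119, 186, 216], [104, 162, 198], [73, 117, 177], [59, 96, 152]], [[110, 132, 167], [69, 109, 174], [64, 102, 154], [97, 152, 176], [120, 190, 217], [119, 188, 217], [118, 187, 216], [117, 186, 216], [116, 183, 215], [116, 184, 215], [116, 183, 216], [97, 152, 187], [59, 92, 136], [63, 81, 110]], [[85, 112, 156], [66, 106, 171], [61, 98, 148], [91, 142, 168], [117, 185, 211], [122, 192, 216], [119, 190, 215], [117, 186, 216], [120, 188, 217], [120, 188, 218], [121, 190, 217], [100, 161, 195], [65, 107, 165], [70, 97, 144]]]
[[0 0 0 0 0 0 0 0 0 0 0 0 0 0 0 0 0 0]
 [0 0 0 0 0 0 0 0 0 0 0 0 0 0 0 0 0 0]
 [0 0 0 0 0 0 0 0 0 0 0 0 0 0 0 0 0 0]
 [0 0 0 1 0 0 0 0 0 0 0 0 0 0 0 0 0 0]
 [0 0 0 1 0 0 1 0 0 0 0 0 0 0 0 0 0 0]
 [0 0 0 1 0 1 1 1 1 0 0 0 0 0 0 0 0 0]
 [0 0 0 0 0 1 1 1 1 1 1 1 1 1 1 0 0 0]
 [0 0 0 0 0 1 1 1 1 1 1 1 1 1 0 0 0 0]
 [0 0 0 0 0 1 1 1 1 1 1 1 1 1 0 0 0 0]
 [0 0 0 0 0 1 1 1 1 1 1 1 1 1 0 0 0 0]
 [0 0 0 0 0 0 0 0 0 0 1 1 1 1 0 0 0 0]
 [0 0 0 0 0 0 0 0 0 0 0 0 0 0 0 0 0 0]
 [0 0 0 0 0 0 0 0 0 0 0 0 0 0 0 0 0 0]
 [0 0 0 0 0 0 0 0 0 0 0 0 0 0 0 0 0 0]
 [0 0 0 0 0 0 0 0 0 0 0 0 0 0 0 0 0 0]
 [1 1 0 0 0 1 0 0 0 0 0 0 0 0 0 0 0 0]]
pad [382.28846154 197.63461538] [[ 0.52840854 -0.04905782  0.043     ]]
dish [[0.49339401 0.31582817 0.018     ]]
(390, 750, 3) (550, 550, 3)
```

View pics/m_top.png

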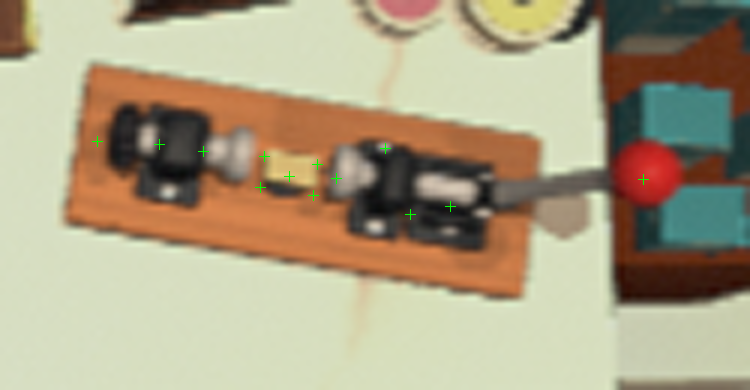

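View pics/m_side.png

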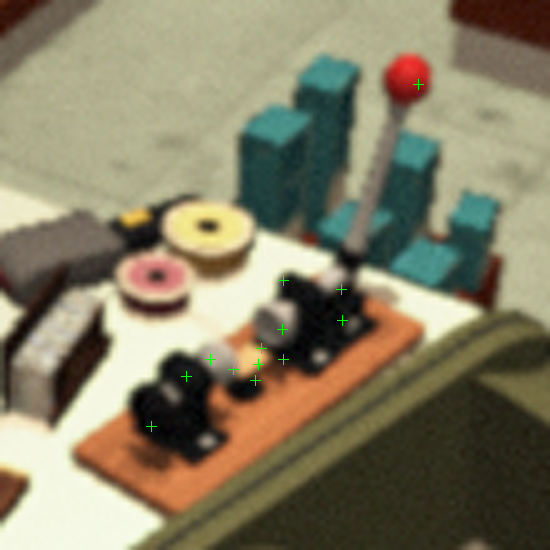

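Overlay: model markers sit about 5 crop px low/left of the real pad (291,170) and knob (648,174) in the top view; I now fit the pose properly from the read corners, pad and knob.

```bash
python3 - <<'E'
from h import *
from scipy.optimize import least_squares
top=np.array([(90,64),(65,224),(522,298),(541,136),(291,170),(648,174)])/6+[335,170]-.5
side=np.array([(250,358),(407,78),(75,452),(424,330)])/5+[310,105]-.5
def W(p):
    a=np.array([np.cos(p[2]),np.sin(p[2])]);b=np.array([-a[1],a[0]])
    L=np.array([(p[3]+133,-48,16),(p[3]+133,48,16),(p[3]-133,48,16),(p[3]-133,-48,16),(0,0,43),(-153.3,0,185.7)])
    return np.c_[np.array([p[0],p[1]])+np.outer(L[:,0],a)/1000+np.outer(L[:,1],b)/1000,L[:,2]/1000]
def r(p,t=1,s=1):
    w=W(p);o=[]
    if t:o.append((proj('top',w)-top).ravel())
    if s:o.append((proj('side',w[[4,5,0,3]])-side).ravel())
    return np.concatenate(o)
for t,s in((1,0),(0,1),(1,1)):
    R=least_squares(lambda p:r(p,t,s) if t or 1 else 0,[.528,-.05,np.radians(80.6),-12],x_scale=[.01,.01,.01,5])
    p=R.x;print(p[:2].round(4),np.degrees(p[2]).round(2),p[3].round(1),'knob',W(p)[5].round(4),'res',R.fun.round(1))
E
```

```text
[ 0.5279 -0.0523] 80.26 -10.8 knob [ 0.502  -0.2034  0.1857] res [-0.5 -0.2 -0.5  0.1  0.4  0.2  0.5 -0.1  0.2 -0.1 -0.2 -0. ]
[ 0.5236 -0.0286] 68.61 -38.2 knob [ 0.4677 -0.1713  0.1857] res [-1.3  4.7  7.1  8.2  1.2 -4.5 -7.8 -8.4]
[ 0.5247 -0.0482] 77.19 -17.3 knob [ 0.4907 -0.1977  0.1857] res [  1.2  -0.6  -0.2  -0.6   0.1   3.7   1.7   3.5  -0.9   0.9  -1.9   3.7
   1.3   1.4   4.1   2.4   0.8  -1.9 -16.1 -11.4]
```

```bash
python3 - <<'E'
from h import *
from scipy.optimize import least_squares
side=np.array([(250,358),(407,78),(75,452),(424,330)])/5+[310,105]-.5
def W(p):
    a=np.array([np.cos(p[2]),np.sin(p[2])]);b=np.array([-a[1],a[0]])
    L=np.array([(122,-48,16),(-144,48,16),(0,0,43),(-153.3,0,185.7)])[[2,3,0,1]]
    return np.c_[np.array([p[0],p[1]])+np.outer(L[:,0],a)/1000+np.outer(L[:,1],b)/1000,L[:,2]/1000]
R=least_squares(lambda p:(proj('side',W(p))-side).ravel(),[.528,-.05,np.radians(80.6)],x_scale=.01)
p=R.x;print(p[:2].round(4),np.degrees(p[2]).round(2),'knob',W(p)[1].round(4),'res',R.fun.round(1))
E
```

```text
[ 0.5304 -0.0493] 81.66 knob [ 0.5082 -0.201   0.1857] res [-0.1  0.7 -0.3  0.4 -0.5  0.   1.  -1.3]
```

Both cameras agree to ~3 mm: nut rest ≈ (0.528, -0.052), cracker x at 80.4°; walnut at (0.5024, 0.2004), points along 98°; dish (0.494, 0.316). Moving over the walnut.

```bash
python3 jog.py '0.085 -0.032 -0.024 0 0 0 0;0.085 -0.064 -0.048 0 0 0 0;0.085 -0.096 -0.072 0 0 0 0;0.085 -0.128 -0.096 0 0 0 0;0.085 -0.16 -0.12 0 0 0 0'
python3 jog.py '0.085 -0.032 -0.024 0 0 0 0;0.085 -0.064 -0.048 0 0 0 0;0.085 -0.096 -0.072 0 0 0 0;0.085 -0.128 -0.096 0 0 0 0;0.085 -0.16 -0.12 0 0 0 0'
python3 jog.py '0.085 -0.032 -0.024 0 0 0 0;0.085 -0.064 -0.048 0 0 0 0;0.085 -0.096 -0.072 0 0 0 0;0.085 -0.107 -0.079 0 0 0 0;0.085 -0.107 -0.079 0 0 0 0'
python3 jog.py '0.085 0 0 0 0 0 7;0.085 0 0 0 0 0 14;0.085 0 0 0 0 0 21;0.085 0 0 0 0 0 28;0.085 0 0 0 0 0 35'
python3 jog.py '0.085 0 0 0 0 0 7;0.085 0 0 0.03 0 0 14;0.085 0 0 0.06 0 0 21;0.085 0 0 0.1 0 0 28;0.085 0 0 0.11 0 0 30.7'
cat >> h.py <<'E'
def to(x,y,z,yaw=None):
    "shift in tool axes to world TCP x,y,z; rz so tool y points at yaw (mod 180)"
    s=probe_bus.state();R=np.array(s['eef_rot']);d=R.T@(np.array([x,y,z])-s['position'])
    a=np.degrees(np.arctan2(R[1,1],R[0,1]));o=''
    if yaw is not None:o='rz %.2f'%-((yaw-a+90)%180-90)
    print('t %.2f'%s['time_s'],'pos',np.round(s['position'],4),'ya %.2f'%a,'d',d.round(4),o,'J',np.round(s['joint_pos'],1),'F',np.round(s['wrist_force'],1),'w %.4f g %.1f'%(s['gripper_width'],s['grasp_force']))
E
python3 -c "
from h import *
to(.5024,.2004,.003,8.3)
im,d=snap('side','side2.png');cv2.imwrite('pics/s2.png',cv2.resize(im[150:350,200:460],None,fx=3,fy=3))"
```

```text
time_s: 0.52
position: [0.3006, 0.4634, 0.2307]
eef_rot: [[-0.961, 0.275, -0.0], [0.275, 0.961, -0.001], [0.0, -0.001, -1.0]]
wrist_force: [0.9, 0.2, 0.2]
gripper_width: 0.0853
grasp_force: 0.0
time_s: 0.93
position: [0.4213, 0.3038, 0.231]
eef_rot: [[-0.961, 0.276, -0.0], [0.276, 0.961, -0.0], [0.0, -0.0, -1.0]]
wrist_force: [1.0, 1.1, 0.5]
gripper_width: 0.085
grasp_force: 0.0
time_s: 1.35
position: [0.5032, 0.1978, 0.2308]
eef_rot: [[-0.96, 0.281, -0.001], [0.281, 0.96, -0.001], [0.0, -0.001, -1.0]]
wrist_force: [-0.9, 0.8, -0.5]
gripper_width: 0.0851
grasp_force: 0.0
time_s: 1.77
position: [0.5008, 0.2015, 0.2309]
eef_rot: [[-0.625, 0.78, -0.001], [0.78, 0.625, 0.0], [0.001, -0.001, -1.0]]
wrist_force: [-0.3, 0.2, 0.5]
gripper_width: 0.0851
grasp_force: 0.0
time_s: 2.18
position: [0.4968, 0.2004, 0.1145]
eef_rot: [[-0.141, 0.99, -0.01], [0.99, 0.141, -0.002], [-0.001, -0.011, -1.0]]
wrist_force: [-1.2, -0.6, -0.9]
gripper_width: 0.0853
grasp_force: 0.0
t 2.18 pos [0.4968 0.2004 0.1145] ya 8.08 d [-0.0007  0.0067  0.1114] rz -0.22 J [ 16.2  -1.  114.8   0.   66.9   8.1] F [-1.2 -0.6 -0.9] w 0.0853 g 0.0
```

View pics/s2.png

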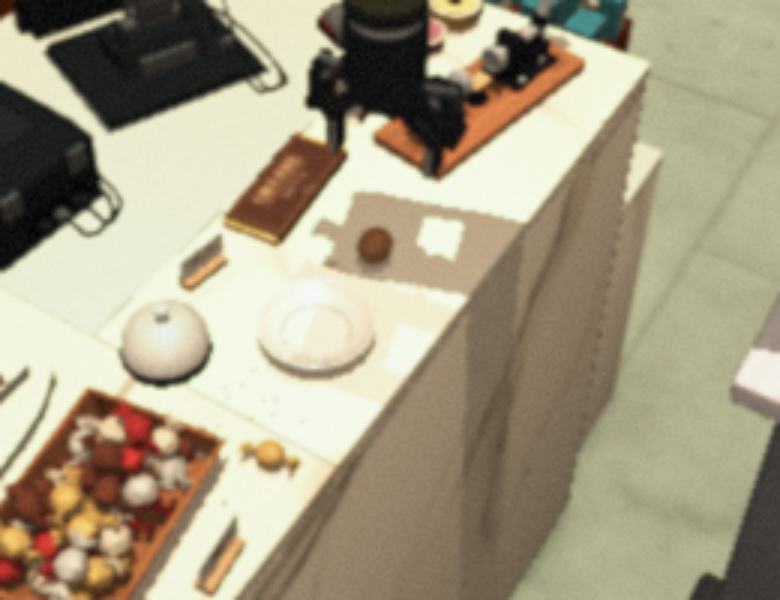

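Side view: the walnut (375,244 in crop, px ≈(324.7,231)) lies just below the gripper; dish at crop (317,325). Cross-checking, and descending part-way.

```bash
python3 jog.py '0.07 0 0.002 0.02 0 0 0;0.07 0 0.004 0.05 0 0 0;0.07 0 0.004 0.065 0 0 0;0.07 0 0.004 0.065 0 0 0;0.07 0 0.004 0.065 0 0 0'
python3 -c "
from h import *
to(.5024,.2004,.003,8.3)
print(plane('side',[[324.7,231]],.015),plane('side',[[317/3+199.7,325/3+149.7]],.013))
im,d=snap('side')
v0,u0=212,308;s=im[v0:250,u0:342].astype(float);w=np.clip((s[...,2]-s[...,0]-30)/25,0,1)*(s.sum(2)<330)
v,u=np.mgrid[v0:250,u0:342];print(w.sum(),(u*w).sum()/w.sum(),(v*w).sum()/w.sum())
cv2.imwrite('pics/s3.png',cv2.resize(im[190:270,270:380],None,fx=7,fy=7,interpolation=cv2.INTER_CUBIC))
"
```

```text
time_s: 2.65
position: [0.5052, 0.2016, 0.0564]
eef_rot: [[-0.146, 0.989, -0.001], [0.989, 0.146, -0.0], [0.0, -0.001, -1.0]]
wrist_force: [1.2, -0.2, 1.0]
gripper_width: 0.0701
grasp_force: 0.0
t 2.65 pos [0.5052 0.2016 0.0564] ya 8.37 d [-0.0008 -0.0028  0.0534] rz 0.07 J [ 16.1   4.  116.    0.   60.1   7.7] F [ 1.2 -0.2  1. ] w 0.0701 g 0.0
[[0.50804197 0.20047395 0.015     ]] [[0.49825212 0.31709136 0.013     ]]
109.28 324.6076134699853 231.45387994143482
```

View pics/s3.png

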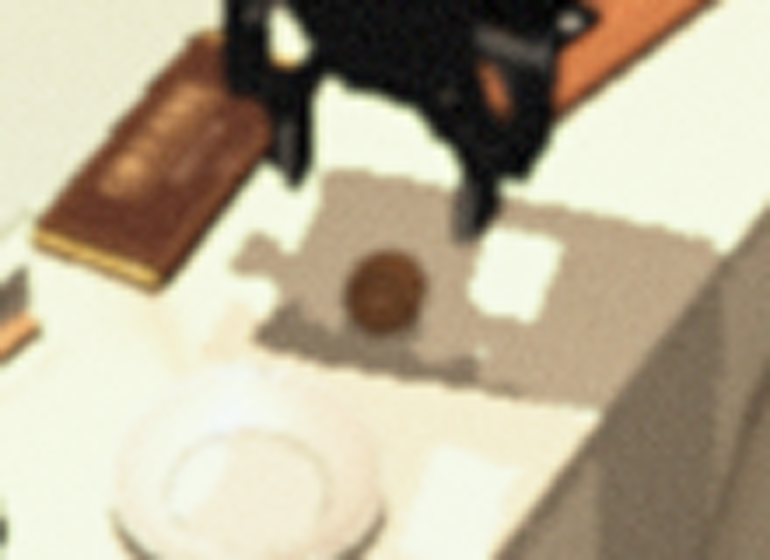

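Walnut sits centred between the finger planes (385,292). Descend and close lightly.

```bash
python3 jog.py '0.065 0 0 0.025 0 0 0;0.06 0 0 0.04 0 0 0;0.055 0 0 0.05 0 0 0;0.045 0 0 0.053 0 0 0;0.038 0 0 0.053 0 0 0'
python3 jog.py '0.035 0 0 0 0 0 0;0.033 0 0 0 0 0 0;0.032 0 0 0 0 0 0;0.0315 0 0 0 0 0 0;0.0315 0 0 0 0 0 0'
python3 -c "
from h import *
to(.505,.2004,.003,8.3)"
```

```text
time_s: 3.12
position: [0.5061, 0.201, 0.0038]
eef_rot: [[-0.144, 0.99, 0.0], [0.99, 0.144, 0.0], [0.0, 0.0, -1.0]]
wrist_force: [-0.1, 0.7, -0.6]
gripper_width: 0.0385
grasp_force: 0.0
time_s: 3.53
position: [0.5069, 0.2012, 0.0048]
eef_rot: [[-0.144, 0.99, 0.002], [0.99, 0.144, 0.001], [0.0, 0.002, -1.0]]
wrist_force: [-0.7, 0.5, 5.7]
gripper_width: 0.0319
grasp_force: 15.9
t 3.53 pos [0.5069 0.2012 0.0048] ya 8.26 d [-0.0005 -0.002   0.0018] rz -0.04 J [ 16.    8.6 116.9   0.   54.4   7.7] F [-0.7  0.5  5.7] w 0.0319 g 15.9
```

```bash
python3 jog.py '0.0315 0 0 -0.02 0 0 0;0.0315 0 0 -0.05 0 0 0;0.0315 0 0 -0.08 0 0 0;0.0315 0 0 -0.11 0 0 0;0.0315 0 0 -0.12 0 0 0'
python3 jog.py '0.0315 -0.03 -0.001 0 0 0 4;0.0315 -0.06 -0.003 0 0 0 8;0.0315 -0.09 -0.004 0 0 0 12;0.0315 -0.12 -0.006 0 0 0 16;0.0315 -0.15 -0.007 0 0 0 17.9'
python3 -c "
from h import *
to(.53,-.051,.12,-9.6)"
```

```text
time_s: 3.95
position: [0.5083, 0.2015, 0.1284]
eef_rot: [[-0.144, 0.99, 0.008], [0.99, 0.144, 0.002], [0.001, 0.008, -1.0]]
wrist_force: [1.3, -0.4, -0.3]
gripper_width: 0.0319
grasp_force: 15.8
time_s: 4.37
position: [0.5196, 0.05, 0.1223]
eef_rot: [[0.17, 0.985, -0.001], [0.985, -0.17, -0.0], [-0.0, -0.001, -1.0]]
wrist_force: [0.1, -0.2, -0.6]
gripper_width: 0.0318
grasp_force: 15.8
t 4.37 pos [0.5196 0.05   0.1223] ya -9.77 d [-0.0978  0.0274  0.0022] rz -0.17 J [ -0.4  -3.7 116.5  -0.   67.3   9.4] F [ 0.1 -0.2 -0.6] w 0.0318 g 15.8
```

```bash
python3 jog.py '0.0315 -0.03 0.008 0 0 0 0;0.0315 -0.06 0.016 0 0 0 0;0.0315 -0.088 0.024 0 0 0 0;0.0315 -0.098 0.027 0 0 0 0;0.0315 -0.098 0.027 0 0 0 0'
python3 jog.py '0.0315 0 0 0 0 0 0;0.0315 0 0 0 0 0 0'
python3 -c "
from h import *
to(.53,-.051,.047,-9.6)
im,d=snap('side');imt,dt=snap('top')
A=cv2.resize(im[130:210,320:400],(600,600),interpolation=cv2.INTER_CUBIC)
for x in [(0,0,.043),(0,0,.058),(.025,0,.058),(-.024,0,.058)]:
    a=np.radians(80.4);p=proj('side',[.53+x[0]*np.cos(a),-.051+x[0]*np.sin(a),x[2]])[0]
    cv2.drawMarker(A,tuple(int(q) for q in (p-[320,130]+.5)*7.5),(0,255,0),0,12)
cv2.imwrite('pics/s4.png',A)"
```

```text
time_s: 4.78
position: [0.5304, -0.0517, 0.1225]
eef_rot: [[0.171, 0.985, -0.001], [0.985, -0.171, 0.0], [-0.0, -0.001, -1.0]]
wrist_force: [-0.1, 0.4, -0.0]
gripper_width: 0.0318
grasp_force: 15.8
time_s: 4.95
position: [0.5302, -0.0487, 0.1227]
eef_rot: [[0.167, 0.986, -0.001], [0.986, -0.167, 0.001], [0.001, -0.001, -1.0]]
wrist_force: [0.6, -0.6, -0.1]
gripper_width: 0.0318
grasp_force: 15.8
t 4.95 pos [ 0.5302 -0.0487  0.1227] ya -9.59 d [-0.0023  0.0002  0.0757] rz 0.01 J [-11.   -2.3 115.2   0.   67.2  -1.5] F [ 0.6 -0.6 -0.1] w 0.0318 g 15.8
```

View pics/s4.png

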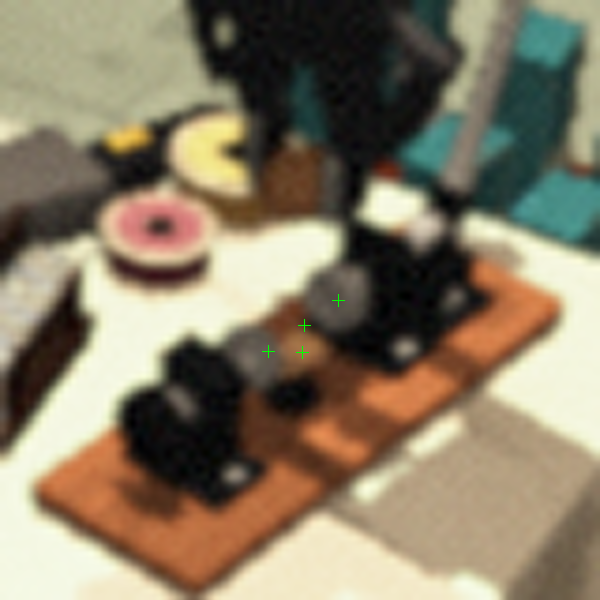

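Side view: the walnut hangs between the fingers at (293,180); my pad marker (302,352) lies on the pad and the ram-cup marker on its cup. Check walnut in hand numerically.

```bash
python3 -c "
from h import *
im,d=snap('side')
v0,v1,u0,u1=146,160,350,368
s=im[v0:v1,u0:u1].astype(float);w=((s[...,2]-s[...,0]>35)&(s[...,2]>60)).astype(int)
print(w)
v,u=np.mgrid[v0:v1,u0:u1];k=[(u*w).sum()/w.sum(),(v*w).sum()/w.sum()];print(k,plane('side',[k],.133))
P=world('side',d);print(np.nanmedian(P[v0:v1,u0:u1][w>0],0))
to(.53,-.0515,.049,-9.6)
"
python3 jog.py '0.0315 -0.0028 0 0.02 0 0 0;0.0315 -0.0028 0 0.04 0 0 0;0.0315 -0.0028 0 0.055 0 0 0;0.0315 -0.0028 0 0.065 0 0 0;0.0315 -0.0028 0 0.065 0 0 0'
python3 jog.py '0.0315 0 0 0 0 0 0;0.0315 0 0 0.003 0 0 0;0.0315 0 0 0.003 0 0 0'
python3 -c "
from h import *
to(.53,-.0515,.048,-9.6)"
```

```text
[[1 1 1 0 0 0 0 0 0 0 0 0 0 0 0 0 0 0]
 [1 1 1 0 0 0 0 0 0 0 0 0 0 0 0 0 0 0]
 [1 1 1 0 0 0 0 0 0 0 0 0 0 0 0 0 0 0]
 [1 1 0 0 0 0 0 0 1 1 1 0 0 0 0 0 0 0]
 [1 0 0 0 0 0 0 1 1 1 1 1 1 0 0 0 0 0]
 [1 1 1 0 0 0 1 1 1 1 1 1 1 0 0 0 0 0]
 [1 1 1 0 0 1 1 1 1 1 1 1 1 0 0 0 0 0]
 [1 1 1 1 0 1 1 1 1 1 1 1 1 0 0 0 0 0]
 [1 1 1 1 0 1 1 1 1 1 1 1 1 0 0 0 0 0]
 [1 1 1 1 1 1 1 1 1 1 1 1 1 0 0 0 0 0]
 [1 1 1 1 1 1 1 1 1 1 1 1 0 0 0 0 0 0]
 [1 1 1 1 1 1 1 1 1 1 1 1 0 0 0 0 0 0]
 [1 1 1 1 1 1 1 1 1 1 1 1 0 0 0 0 0 0]
 [1 1 1 1 1 1 1 1 1 1 1 1 0 0 0 0 0 0]]
[np.float64(355.6771653543307), np.float64(154.00787401574803)] [[ 0.54584148 -0.04072508  0.133     ]]
[ 0.54005101 -0.03845707  0.13458851]
t 5.10 pos [ 0.5305 -0.0486  0.1231] ya -9.53 d [-0.003   0.      0.0741] rz 0.07 J [-11.   -2.4 115.2   0.   67.2  -1.5] F [-0.2  0.1 -0.6] w 0.0318 g 15.8
time_s: 5.52
position: [0.5282, -0.0515, 0.0557]
eef_rot: [[0.166, 0.986, -0.005], [0.986, -0.166, 0.001], [0.0, -0.005, -1.0]]
wrist_force: [0.1, -0.0, -0.8]
gripper_width: 0.0314
grasp_force: 15.8
time_s: 5.77
position: [0.531, -0.0526, 0.0562]
eef_rot: [[0.167, 0.986, 0.002], [0.986, -0.167, -0.0], [-0.0, 0.002, -1.0]]
wrist_force: [-0.6, -0.3, -0.8]
gripper_width: 0.0319
grasp_force: 15.8
t 5.77 pos [ 0.531  -0.0526  0.0562] ya -9.61 d [ 0.0009 -0.0011  0.0082] rz -0.01 J [-11.4   2.6 117.4   0.   59.9  -1.8] F [-0.6 -0.3 -0.8] w 0.0319 g 15.8
```

```bash
python3 jog.py '0.0315 0.0008 -0.001 0.003 0 0 0;0.0315 0.0008 -0.001 0.005 0 0 0;0.0315 0.0008 -0.001 0.006 0 0 0;0.0315 0.0008 -0.001 0.007 0 0 0;0.0315 0.0008 -0.001 0.007 0 0 0'
python3 jog.py '0.0315 0 0 0.001 0 0 0;0.0315 0 0 0.001 0 0 0'
python3 -c "
from h import *
to(.53,-.0515,.048,-9.6)
im,d=snap('side')
cv2.imwrite('pics/s5.png',cv2.resize(im[135:195,325:405],None,fx=10,fy=10,interpolation=cv2.INTER_CUBIC))"
```

```text
time_s: 6.18
position: [0.5292, -0.0516, 0.0481]
eef_rot: [[0.167, 0.986, -0.0], [0.986, -0.167, 0.0], [-0.0, -0.0, -1.0]]
wrist_force: [-0.2, 0.4, -0.6]
gripper_width: 0.0315
grasp_force: 15.8
time_s: 6.35
position: [0.5295, -0.0517, 0.0478]
eef_rot: [[0.167, 0.986, -0.0], [0.986, -0.167, 0.0], [-0.0, -0.0, -1.0]]
wrist_force: [-1.8, 0.5, 3.0]
gripper_width: 0.0315
grasp_force: 16.0
t 6.35 pos [ 0.5295 -0.0517  0.0478] ya -9.63 d [ 0.0002  0.0005 -0.0002] rz -0.03 J [-11.4   3.2 117.7  -0.   59.1  -1.7] F [-1.8  0.5  3. ] w 0.0315 g 16.0
```

View pics/s5.png

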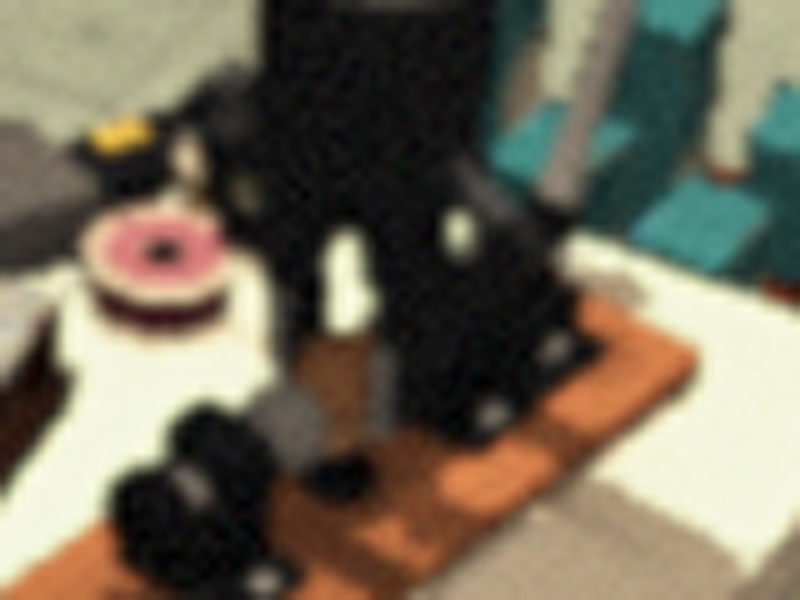

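Walnut (345,395) is seated between anvil cup and ram, with 3 N of upward contact at the expected height. Release and rise.

```bash
python3 jog.py '0.034 0 0 0 0 0 0;0.038 0 0 0 0 0 0;0.045 0 0 0 0 0 0;0.055 0 0 0 0 0 0;0.06 0 0 0 0 0 0'
python3 jog.py '0.06 0 0 -0.015 0 0 0;0.06 0 0 -0.045 0 0 0;0.06 0 0 -0.085 0 0 0;0.06 0 0 -0.125 0 0 0;0.06 0 0 -0.165 0 0 0'
python3 jog.py '0.03 0.03 0.02 0 0 0 0;0.0 0.06 0.05 0 0 0 0;0.0 0.09 0.09 0 0 0 0;0.0 0.12 0.12 0 0 0 0;0.0 0.12 0.12 0 0 0 0'
cat > look.py <<'E'
from h import *
to(.53,-.051,.2,-9.6)
for n,(u0,u1,v0,v1) in (('top',(372,394,188,208)),('side',(345,375,160,192))):
    im,d=snap(n);np.savez('l_'+n,im=im,d=d)
    s=im[v0:v1,u0:u1].astype(int);P=world(n,d)
    print(n);print(s[...,2]-s[...,0]);print((P[v0:v1,u0:u1,2]*1000).round().astype(int) if n=='top' else '')
E
python3 look.py
```

```text
time_s: 6.82
position: [0.5293, -0.0516, 0.0472]
eef_rot: [[0.167, 0.986, -0.0], [0.986, -0.167, 0.0], [0.0, -0.0, -1.0]]
wrist_force: [0.3, -0.6, 0.3]
gripper_width: 0.0603
grasp_force: 0.0
time_s: 7.23
position: [0.5288, -0.0515, 0.2137]
eef_rot: [[0.167, 0.986, -0.001], [0.986, -0.167, 0.0], [0.0, -0.001, -1.0]]
wrist_force: [1.2, -1.0, 0.3]
gripper_width: 0.06
grasp_force: 0.0
time_s: 7.65
position: [0.671, 0.0496, 0.2114]
eef_rot: [[0.165, 0.986, 0.001], [0.986, -0.165, 0.001], [0.001, 0.001, -1.0]]
wrist_force: [-0.9, 1.0, -0.2]
gripper_width: 0.0006
grasp_force: 0.0
t 7.65 pos [0.671  0.0496 0.2114] ya -9.50 d [-0.1225 -0.1225  0.0111] rz 0.10 J [-0.4 10.6 92.6  0.1 76.8  9.1] F [-0.9  1.  -0.2] w 0.0006 g 0.0
top
[[43 43 42 44 44 44 43 44 44 44 42 43 42 44 43 43 42 41 41 42 42 41]
 [42 43 43 44 43 44 43 43 44 44 42 45 43 43 43 42 40 42 40 41 40 42]
 [42 43 42 42 43 42 43 45 42 43 43 42 43 42 43 41 41 41 40 42 40 42]
 [42 44 42 43 42 42 43 44 43 42 44 43 42 42 42 42 42 41 40 41 42 41]
 [44 42 43 43 43 43 44 44 44 44 44 44 42 41 41 41 42 40 40 41 40 40]
 [41 42 42 43 43 43 42 4
[... 14066 characters left out ...]
40 140 139 139 132 121  97  67]
 [ -3   4  -2  -2   0   5  19  43  52  59  59  66  64  63  67  78  89  95
  102 119 125 128 134 138 139 129 114  93  63  51]
 [ -3   0   0  -7  -3   1  16  36  46  53  68  73  74  79  76  81  83  81
   81  88  93  98 114 126 123 100  76  56  51  48]
 [  0  -5   0  -3   1   1   3  13  30  43  58  73  78  78  84  85  84  80
   78  77  76  82  87  90  82  65  49  45  49  30]
 [ -5   0   1   3  -4   3   2   6   7  21  42  69  82  84  86  82  78  80
   77  78  81  77  70  60  53  51  45  43  29  20]]
look.py:6: RuntimeWarning: invalid value encountered in cast
  print(n);print(s[...,2]-s[...,0]);print((P[v0:v1,u0:u1,2]*1000).round().astype(int) if n=='top' else '')
```

```bash
python3 jog.py '0 -0.015 -0.01 -0.03 0 0 0;0 -0.04 -0.02 -0.06 0 0 0;0 -0.075 -0.035 -0.07 0 0 0;0 -0.11 -0.045 -0.07 0 0 0;0 -0.145 -0.058 -0.07 0 0 0'
python3 jog.py '0 -0.035 -0.013 0 0 0 0;0 -0.07 -0.026 0 0 0 0;0 -0.105 -0.039 0 0 0 0;0 -0.14 -0.052 0 0 0 0;0 -0.175 -0.064 0 0 0 0'
python3 jog.py '0 0 0 0 0 0 0;0 0 0 0 0 0 0'
python3 - <<'E'
from h import *
to(.498,-.246,.166,-9.6)
np.set_printoptions(linewidth=200,suppress=True)
im,d=snap('top');P=world('top',d);s=im.astype(int)
v0,v1,u0,u1=188,208,372,396
print((s[v0:v1,u0:u1,2]-s[v0:v1,u0:u1,0]));
m=(s[...,2]-s[...,0]>90)&(P[...,2]>.05)&(P[...,2]<.085);m[:v0]=0;m[v1:]=0;m[:,:u0]=0;m[:,u1:]=0
v,u=np.nonzero(m);print(m.sum(),u.mean(),v.mean(),plane('top',[[u.mean(),v.mean()]],.06),np.nanmax(P[m],0),np.nanmin(P[m],0))
a=np.load('l_side.npz')['im'].astype(int);m=(a[...,2]-a[...,0]>75);w=np.zeros_like(m);w[167:177,352:366]=m[167:177,352:366];v,u=np.nonzero(w);print(u.mean(),v.mean(),plane('side',[[u.mean(),v.mean()]],.06))
E
```

```text
time_s: 8.17
position: [0.5849, -0.0884, 0.2842]
eef_rot: [[0.167, 0.986, 0.003], [0.986, -0.167, -0.001], [-0.001, 0.003, -1.0]]
wrist_force: [-0.4, -1.0, -0.1]
gripper_width: 0.0004
grasp_force: 0.0
time_s: 8.58
position: [0.4911, -0.2499, 0.2824]
eef_rot: [[0.168, 0.986, -0.0], [0.986, -0.168, -0.0], [-0.0, -0.0, -1.0]]
wrist_force: [0.4, -0.6, -0.2]
gripper_width: 0.0002
grasp_force: 0.0
time_s: 8.75
position: [0.4918, -0.25, 0.2823]
eef_rot: [[0.172, 0.985, -0.0], [0.985, -0.172, 0.0], [0.0, -0.0, -1.0]]
wrist_force: [-0.3, -0.3, 0.5]
gripper_width: -0.0001
grasp_force: 0.0
t 8.75 pos [ 0.4918 -0.25    0.2823] ya -9.89 d [0.0049 0.0054 0.1163] rz -0.29 J [-32.5  -6.9 103.7   0.   83.2 -22.6] F [-0.3 -0.3  0.5] w -0.0001 g 0.0
[[132 133 134 134 134 133 133 132 130 125 124 123 123 124 123 124 121 121 122 122 121 114 105  98]
 [126 129 131 131 132 134 134 132 127 124 122 124 121 121 122 122 123 122 123 122 123 124 124 125]
 [129 128 123 121 125 127 129 127 124 119 120 121 123 124 123 123 124 124 124 124 124 125 125 124]
 [127 102  53  41  73 111 128 129 124 117 118 115 118 119 120 
[... 1154 characters left out ...]
4 115 114 112  97  73  96 118 118 119 102  71  65  59  64  52  12   0]
 [139 138 139 137 137 130 120 119 117 117 122 128 123 116 118 119 120 128 130 120 102  46   6   3]
 [140 139 140 140 140 139 137 140 140 138 138 138 128 116 114 116 125 132 127 118  93  22   4   2]
 [138 140 139 139 138 140 140 139 139 141 138 138 137 137 139 134 133 132 125 115  87  16   3   3]
 [135 135 135 136 137 139 139 137 140 140 140 140 141 139 140 137 138 133 123 120  90  15   0   6]]
76 384.3421052631579 196.07894736842104 [[ 0.53093145 -0.05326425  0.06      ]] [ 0.54422773 -0.03528173  0.08050174] [ 0.51615105 -0.06785824  0.05973268]
359.4761904761905 171.44444444444446 [[ 0.53431446 -0.05438719  0.06      ]]
```

Walnut is seated on the rest, clear of both cups. Lower the closed fingers behind the knob.

```bash
python3 jog.py '0 0 0.005 0.03 0 0 0;0 0 0.005 0.06 0 0 0;0 0 0.005 0.09 0 0 0;0 0 0.005 0.112 0 0 0;0 0 0.005 0.115 0 0 0'
python3 jog.py '0 0.005 0 0 0 0 0;0 0.01 0 0 0 0 0'
python3 jog.py '0 0 0 0 0 0 0;0 0 0 0 0 0 0'
python3 jog.py '0 0.004 0 0 0 0 0;0 0.008 0 0 0 0 0'
python3 -c "
from h import *
to(.505,-.2035,.166,-9.6)"
```

```text
time_s: 9.22
position: [0.4963, -0.2461, 0.1616]
eef_rot: [[0.165, 0.986, -0.008], [0.986, -0.165, 0.005], [0.004, -0.009, -1.0]]
wrist_force: [-0.4, 0.0, -1.1]
gripper_width: 0.0002
grasp_force: 0.0
time_s: 9.38
position: [0.5014, -0.2388, 0.1687]
eef_rot: [[0.167, 0.986, 0.002], [0.986, -0.167, -0.001], [-0.0, 0.002, -1.0]]
wrist_force: [0.0, 0.2, 0.9]
gripper_width: 0.0002
grasp_force: 0.0
time_s: 9.55
position: [0.5019, -0.2395, 0.1698]
eef_rot: [[0.166, 0.986, 0.004], [0.986, -0.166, -0.002], [-0.002, 0.004, -1.0]]
wrist_force: [0.5, 0.0, 1.0]
gripper_width: -0.0003
grasp_force: 0.0
time_s: 9.72
position: [0.5024, -0.2316, 0.1686]
eef_rot: [[0.168, 0.986, 0.002], [0.986, -0.168, -0.001], [-0.001, 0.002, -1.0]]
wrist_force: [-0.5, -0.3, -0.5]
gripper_width: 0.0
grasp_force: 0.0
t 9.72 pos [ 0.5024 -0.2316  0.1686] ya -9.65 d [ 0.0282 -0.0022  0.0026] rz -0.05 J [-30.3  -2.5 110.6   0.   71.8 -20.7] F [-0.5 -0.3 -0.5] w 0.0000 g 0.0
```

```bash
f(){ grep -E 'time|posi|force: \['; }
python3 jog.py '0 0.003 0 0 0 0 0;0 0.006 0 0 0 0 0;0 0.008 0 0 0 0 0;0 0.01 0 0 0 0 0;0 0.01 0 0 0 0 0'|f
python3 jog.py '0 0.003 0 0 0 0 0;0 0.006 0 0 0 0 0;0 0.008 0 0 0 0 0;0 0.01 0 0 0 0 0;0 0.01 0 0 0 0 0'|f
python3 jog.py '0 0.003 0 0 0 0 0;0 0.006 0 0 0 0 0;0 0.008 0 0 0 0 0;0 0.01 0 0 0 0 0;0 0.01 0 0 0 0 0'|f
```

```text
time_s: 10.13
position: [0.5037, -0.2217, 0.1676]
wrist_force: [-0.5, -2.9, 2.3]
time_s: 10.55
position: [0.5052, -0.2114, 0.1671]
wrist_force: [0.4, -2.7, 0.7]
time_s: 10.97
position: [0.5069, -0.2015, 0.1673]
wrist_force: [-2.0, -2.8, 0.8]
```

```bash
f(){ grep -E 'posi|force: \['; }
python3 jog.py '0 0.002 0 0 0 0 0;0 0.003 0 0 0 0 0;0 0.003 0 0 0 0 0'|f
python3 jog.py '0 0.002 0 0 0 0 0;0 0.003 0 0 0 0 0;0 0.003 0 0 0 0 0'|f
python3 jog.py '0 0.002 0 0 0 0 0;0 0.003 0 0 0 0 0;0 0.003 0 0 0 0 0'|f
```

```text
position: [0.5074, -0.1988, 0.1673]
wrist_force: [-0.7, -2.6, 1.8]
position: [0.5079, -0.1959, 0.1673]
wrist_force: [-1.0, -1.7, 1.8]
position: [0.5084, -0.1929, 0.1673]
wrist_force: [-0.2, -2.9, 1.6]
```

```bash
f(){ grep -E 'posi|force: \['; }
python3 jog.py '0 0.002 0 0 0 0 0;0 0.002 0 0 0 0 0'|f
python3 jog.py '0 0.002 0 0 0 0 0;0 0.002 0 0 0 0 0'|f
python3 jog.py '0 0.002 0 0 0 0 0;0 0.002 0 0 0 0 0'|f
```

```text
position: [0.5088, -0.1909, 0.1673]
wrist_force: [-0.6, -2.2, 1.8]
position: [0.5091, -0.1889, 0.1673]
wrist_force: [-1.0, -2.7, 1.8]
position: [0.5094, -0.1869, 0.1673]
wrist_force: [-0.5, -2.1, 1.7]
```

```bash
f(){ grep -E 'posi|force: \['; }
python3 jog.py '0 0.002 0 0 0 0 0;0 0.002 0 0 0 0 0'|f
python3 jog.py '0 0.002 0 0 0 0 0;0 0.002 0 0 0 0 0'|f
```

```text
position: [0.5098, -0.1849, 0.1673]
wrist_force: [0.5, -2.7, 1.0]
position: [0.5101, -0.183, 0.1673]
wrist_force: [0.1, -2.4, 0.4]
```

```bash
f(){ grep -E 'posi|force: \['; }
python3 jog.py '0 0.002 0 0 0 0 0;0 0.002 0 0 0 0 0'|f
python3 jog.py '0 0.002 0 0 0 0 0;0 0.002 0 0 0 0 0'|f
python3 jog.py '0 0.002 0 0 0 0 0;0 0.002 0 0 0 0 0'|f
```

```text
position: [0.5104, -0.181, 0.1673]
wrist_force: [-0.8, -2.0, 2.6]
position: [0.5108, -0.179, 0.1673]
wrist_force: [-0.2, -1.5, 1.3]
position: [0.5111, -0.177, 0.1673]
wrist_force: [0.4, -2.1, 1.0]
```

```bash
f(){ grep -E 'posi|force: \['; }
python3 jog.py '0 0.002 0 0 0 0 0;0 0.002 0 0 0 0 0'|f
python3 jog.py '0 0.002 0 0 0 0 0;0 0.002 0 0 0 0 0'|f
```

```text
position: [0.5114, -0.1751, 0.1673]
wrist_force: [-0.3, -1.9, 1.4]
position: [0.5117, -0.1731, 0.1673]
wrist_force: [-1.0, -0.4, 1.6]
```

```bash
f(){ grep -E 'posi|force: \['; }
python3 jog.py '0 0 0 0 0 0 0'|f
python3 jog.py '0 0.002 0 0 0 0 0;0 0.002 0 0 0 0 0'|f
python3 jog.py '0 0.002 0 0 0 0 0;0 0.002 0 0 0 0 0'|f
```

```text
position: [0.5117, -0.1733, 0.1673]
wrist_force: [-1.3, -1.8, 1.6]
position: [0.5121, -0.1712, 0.1673]
wrist_force: [0.2, -1.4, 2.9]
position: [0.5124, -0.1692, 0.1673]
wrist_force: [-0.7, -2.0, 1.6]
```

```bash
f(){ grep -E 'posi|force: \['; }
python3 jog.py '0 0.002 0 0 0 0 0;0 0.002 0 0 0 0 0'|f
python3 jog.py '0 0.002 0 0 0 0 0;0 0.002 0 0 0 0 0'|f
```

```text
position: [0.5128, -0.1672, 0.1673]
wrist_force: [-0.6, -3.0, 2.6]
position: [0.5131, -0.1652, 0.1673]
wrist_force: [-0.3, -1.5, 1.0]
```

```bash
cat > kn.py <<'E'
from h import *
im,d=snap('side');s=im.astype(int);m=(s[...,2]-s[...,1]>80)&(s[...,2]-s[...,0]>80);m[:100]=0;m[150:]=0;m[:,:340]=0;m[:,410:]=0
v,u=np.nonzero(m);print('red',m.sum(),u.mean(),v.mean(),u.min(),u.max(),v.min(),v.max(),plane('side',[[u.mean(),v.mean()]],.195))
print('top view of rest');im,d=snap('top');s=im.astype(int);np.savez('l_top',im=im,d=d)
np.set_printoptions(linewidth=200);print((s[...,2]-s[...,0])[188:206,370:400])
to(.513,-.165,.167,-9.6)
E
python3 kn.py
```

```text
red 47 379.8936170212766 125.36170212765957 376 384 122 129 [[ 0.51803501 -0.14133355  0.195     ]]
top view of rest
[[128 131 129 131 131 131 132 130 130 132 129 124 120 119 120 121 121 121 120 120 119 120 117 110 105  97  84  74  69  59]
 [101 124 125 125 127 130 130 131 130 131 126 121 121 120 120 120 120 120 120 121 122 121 121 123 123 123 121 120 121 117]
 [ 96 128 129 126 121 120 123 127 128 126 122 117 117 120 120 120 120 120 122 122 122 121 124 122 124 123 121 121 121 122]
 [ 90 123 125 101  52  41  70 109 125 126 120 114 115 114 115 117 118 121 121 123 122 120 121 124 124 125 124 118 109 108]
 [ 38  64  72  50  24  25  34  61  93  95  84  81  87  90  97 110 120 119 119 117 118 120 121 121 122 123 116 107 106 109]
 [ 26  31  29  25  27  31  30  48  82  84  85  87  89  92  88  90 107  94  63  60  91 119 122 119 101  64  47  52  60  71]
 [ 31  37  31  27  29  34  36  54  84  93  98 100  99  95  91  94  83  49  22  24  46  96 123 107  66  12   3   8   9  11]
 [ 29  31  29  26  32  35  35  52  86  94  98  97  97  95  96  94  88  48  26  25  27  68 117 106  55   6   2   1   3   3]
[... 690 characters left out ...]
 19  26  46  60  49  23   9   8   8   2  -1   2]
 [117 114 114 111 111 116 114  95  66  58  49  41  39  44  53  59  46  31  37  78 110 112  92  36   3   2   1  -3   0   2]
 [121 119 117 115 112 110 111 109 109 111 112 112 114 114 115  99  71  69  91 115 120 118 105  59   8   1  -2  -1   3   3]
 [125 123 123 123 121 119 117 116 117 115 114 113 114 114 115 113 112 114 118 119 120 120 101  45   6   3   1  -2  -1  -2]
 [124 125 126 126 124 125 121 121 122 121 122 120 118 117 115 112 110 112 112 113 114 114  89  23   3   4   0   0   2   1]]
t 14.23 pos [ 0.5131 -0.1654  0.1673] ya -9.62 d [ 0.0004 -0.0001  0.0003] rz -0.02 J [-23.6  -4.2 112.3   0.   71.8 -14. ] F [-0.7 -1.7  1.1] w -0.0000 g 1.0
```

```bash
f(){ grep -E 'posi|force: \['; }
python3 jog.py '0 0.002 0 0 0 0 0;0 0.002 0 0 0 0 0'|f
python3 jog.py '0 0.002 0 0 0 0 0;0 0.002 0 0 0 0 0'|f
```

```text
position: [0.5134, -0.1633, 0.1673]
wrist_force: [-0.1, -1.7, 1.2]
position: [0.5138, -0.1613, 0.1673]
wrist_force: [0.4, -1.4, 1.9]
```

```bash
f(){ grep -E 'posi|force: \['; }
python3 jog.py '0 0.002 0 0 0 0 0;0 0.002 0 0 0 0 0'|f
python3 jog.py '0 0.001 0 0 0 0 0;0 0.001 0 0 0 0 0'|f
```

```text
position: [0.5141, -0.1596, 0.1674]
wrist_force: [0.5, -2.6, 1.5]
position: [0.5142, -0.1588, 0.1674]
wrist_force: [-0.1, -2.0, 1.0]
```

```bash
f(){ grep -E 'posi|force: \['; }
python3 jog.py '0 0.001 0 0 0 0 0;0 0.001 0 0 0 0 0'|f
python3 jog.py '0 0.001 0 0 0 0 0;0 0.001 0 0 0 0 0'|f
python3 jog.py '0 0.001 0 0 0 0 0;0 0.001 0 0 0 0 0'|f
```

```text
position: [0.5144, -0.1579, 0.1674]
wrist_force: [-0.5, -4.2, 2.3]
position: [0.5146, -0.157, 0.1675]
wrist_force: [-0.8, -4.8, 1.6]
position: [0.5147, -0.1562, 0.1675]
wrist_force: [-1.7, -6.6, 2.0]
```

```bash
f(){ grep -E 'posi|force: \['; }
python3 jog.py '0 0.001 0 0 0 0 0;0 0.001 0 0 0 0 0'|f
python3 jog.py '0 0.001 0 0 0 0 0;0 0.001 0 0 0 0 0'|f
```

```text
position: [0.5149, -0.1554, 0.1675]
wrist_force: [-1.2, -6.4, 1.6]
position: [0.515, -0.1545, 0.1675]
wrist_force: [-0.9, -7.2, 1.8]
```

```bash
f(){ grep -E 'posi|force: \['; }
python3 jog.py '0 0.001 0 0 0 0 0;0 0.001 0 0 0 0 0'|f
python3 jog.py '0 0.001 0 0 0 0 0;0 0.001 0 0 0 0 0'|f
```

```text
position: [0.5152, -0.1536, 0.1675]
wrist_force: [-0.8, -7.4, 1.6]
position: [0.5153, -0.1527, 0.1675]
wrist_force: [-0.7, -7.2, 1.5]
```

```bash
f(){ grep -E 'posi|force: \['; }
python3 jog.py '0 0.001 0 0 0 0 0;0 0.001 0 0 0 0 0'|f
python3 jog.py '0 0.001 0 0 0 0 0;0 0.001 0 0 0 0 0'|f
```

```text
position: [0.5155, -0.1517, 0.1675]
wrist_force: [-1.0, -7.6, 1.7]
position: [0.5157, -0.1506, 0.1674]
wrist_force: [-1.1, -7.3, 1.6]
```

```bash
f(){ grep -E 'posi|force: \['; }
python3 jog.py '0 0.001 0 0 0 0 0;0 0.001 0 0 0 0 0'|f
python3 jog.py '0 0.001 0 0 0 0 0;0 0.001 0 0 0 0 0'|f
```

```text
position: [0.5159, -0.1495, 0.1674]
wrist_force: [-0.3, -5.8, 0.9]
position: [0.5161, -0.1483, 0.1673]
wrist_force: [-0.1, -5.5, 1.3]
```

```bash
f(){ grep -E 'posi|force: \['; }
python3 jog.py '0 0.001 0 0 0 0 0;0 0.001 0 0 0 0 0'|f
python3 jog.py '0 0.001 0 0 0 0 0;0 0.001 0 0 0 0 0'|f
```

```text
position: [0.5163, -0.1469, 0.1673]
wrist_force: [-0.7, -4.3, 0.6]
position: [0.5165, -0.1454, 0.1672]
wrist_force: [1.0, -2.7, 0.9]
```

```bash
f(){ grep -E 'posi|force: \['; }
python3 jog.py '0 0.001 0 0 0 0 0;0 0.001 0 0 0 0 0;0 0.001 0 0 0 0 0'|f
python3 jog.py '0 0.001 0 0 0 0 0;0 0.001 0 0 0 0 0;0 0.001 0 0 0 0 0'|f
python3 jog.py '0 0 0 0 0 0 0;0 0 0 0 0 0 0'|f
```

```text
position: [0.5166, -0.1444, 0.1672]
wrist_force: [1.2, -3.7, -0.2]
position: [0.5166, -0.1437, 0.1671]
wrist_force: [0.2, -2.8, -1.1]
position: [0.5166, -0.1438, 0.1672]
wrist_force: [1.7, -3.7, -1.7]
```

```bash
f(){ grep -E 'posi|force: \['; }
for i in 1; do python3 jog.py '0 0 0 0 0 0 0'|f; python3 jog.py '0 0 0 0 0 0 0'|f; python3 jog.py '0 0 0 0 0 0 0'|f; python3 jog.py '0 0 0 0 0 0 0'|f; done
python3 kn.py
python3 - <<'E'
import numpy as np,cv2
a=np.load('l_top.npz')['im'];cv2.imwrite('pics/t9.png',cv2.resize(a[180:212,365:405],None,fx=18,fy=18,interpolation=cv2.INTER_CUBIC))
E
```

```text
position: [0.5166, -0.1438, 0.1672]
wrist_force: [1.3, -1.9, -0.7]
position: [0.5166, -0.1438, 0.1672]
wrist_force: [0.9, -2.0, -0.7]
position: [0.5166, -0.1438, 0.1672]
wrist_force: [0.0, -2.8, -0.7]
position: [0.5166, -0.1438, 0.1672]
wrist_force: [1.3, -1.7, -0.9]
red 46 375.7173913043478 128.69565217391303 372 380 125 132 [[ 0.52015966 -0.11646533  0.195     ]]
top view of rest
[[128 130 130 129 130 132 131 131 129 130 128 123 119 120 120 121 122 120 119 119 119 121 118 111 105  97  85  73  68  60]
 [102 124 123 126 128 129 129 130 130 129 125 122 120 121 120 118 121 121 118 120 120 121 120 121 121 122 120 120 120 117]
 [ 94 126 128 126 122 119 124 126 126 124 121 115 116 116 119 121 120 120 121 121 122 115 107 106 114 121 120 119 122 123]
 [ 91 123 124 101  51  42  71 108 114 105  99  92  94  96 104 114 119 121 121 119 114 107 105 106 107 108 109 109 115 123]
 [ 40  64  71  50  22  20  27  49  81  89  95 103 104  99  96  96 107 115 117 119 113 103 102 107 106 107 105 107 117 123]
 [ 25  31  27  22  21  25  26  44  80  94 103 107 104 105 103 100  74  50  60  91 112 106 105 105  8
[... 957 characters left out ...]
  25  47  62  59  49  26   8   9   8   1  -2   3]
 [117 114 114 110 110 112  97  66  61  62  59  56  49  50  56  46  44  52  83 110 111 111  90  37   3   0   2   0   2  -3]
 [121 118 116 112 112 111 109 105  89  65  63  62  66  93 113 100  96 115 118 119 118 119 104  58  10   2  -2  -4  -2   0]
 [123 124 123 122 120 120 119 117 116 113 111 110 110 112 113 113 113 117 120 118 119 121 100  43   6   2   0  -2  -2  -4]
 [124 125 126 125 125 123 123 122 122 121 121 120 119 118 115 112 111 111 112 111 114 113  90  22   4   4   2  -2   0  -2]]
t 18.17 pos [ 0.5166 -0.1438  0.1672] ya -9.63 d [-0.0215 -0.      0.0002] rz -0.03 J [-21.3  -4.5 112.7  -0.   71.8 -11.7] F [ 1.  -2.4 -0.4] w 0.0001 g 1.0
```

The force fell to spring-only (~2 N), and the walnut is visibly wider with a seam line in the pixel data: cracked. Back off so the lever springs open, then rise.

```bash
python3 jog.py '0 -0.006 0 0 0 0 0;0 -0.016 0 0 0 0 0;0 -0.03 0 0 0 0 0;0 -0.045 0 0 0 0 0;0 -0.06 0 0 0 0 0' >/dev/null
python3 jog.py '0 -0.015 0 0 0 0 0;0 -0.03 0 0 0 0 0;0 -0.042 0 0 0 0 0;0 -0.05 0 0 0 0 0;0 -0.055 0 0 0 0 0'
python3 jog.py '0.01 0 0 -0.03 0 0 0;0.02 0 0 -0.06 0 0 0;0.04 0 0 -0.09 0 0 0;0.06 0 0 -0.115 0 0 0;0.06 0 0 -0.115 0 0 0'
python3 - <<'E'
from h import *
im,d=snap('top');np.savez('l_top2',im=im,d=d)
ims,ds=snap('side');np.savez('l_side2',im=ims,d=ds)
A=cv2.resize(im[178:214,350:420],None,fx=8,fy=8,interpolation=cv2.INTER_CUBIC)
B=cv2.resize(ims[150:190,340:410],None,fx=8,fy=8,interpolation=cv2.INTER_CUBIC)
cv2.imwrite('pics/f.png',cv2.resize(np.vstack([A,B]),(552,599)))
s=im.astype(int);m=(s[...,2]-s[...,1]>80)&(s[...,2]-s[...,0]>80);m[:185]=0;m[215:]=0;m[:,:425]=0;m[:,460:]=0;v,u=np.nonzero(m);print('knob',m.sum(),u.mean(),v.mean())
to(.53,-.051,.048,-9.6)
E
```

```text
time_s: 19.0
position: [0.4972, -0.2582, 0.1673]
eef_rot: [[0.168, 0.986, -0.0], [0.986, -0.168, 0.0], [0.0, -0.0, -1.0]]
wrist_force: [-0.4, -0.1, 0.1]
gripper_width: -0.0001
grasp_force: 0.0
time_s: 19.42
position: [0.4998, -0.2584, 0.2898]
eef_rot: [[0.167, 0.986, 0.01], [0.986, -0.167, -0.006], [-0.004, 0.01, -1.0]]
wrist_force: [0.9, -0.1, 1.7]
gripper_width: 0.0555
grasp_force: 0.0
knob 79 442.0886075949367 198.30379746835442
t 19.52 pos [ 0.4981 -0.2573  0.2839] ya -9.61 d [ 0.2089 -0.0036  0.2357] rz -0.01 J [-32.8  -5.9 102.6   0.   83.1 -23.2] F [-0.3  0.7 -0.8] w 0.0598 g 0.0
```

View pics/f.png

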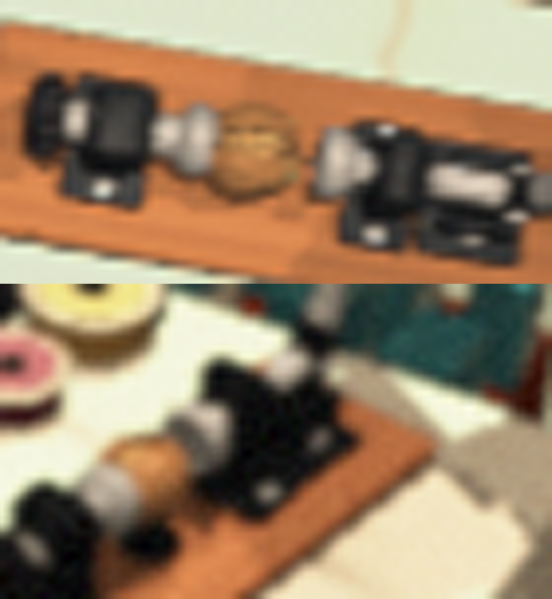

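The cracked walnut with its open seam sits against the anvil at (252,152), lever is fully back. Go over it and grip.

```bash
python3 jog.py '0.07 0.04 0 0 0 0 0;0.07 0.08 -0.001 0 0 0 0;0.07 0.12 -0.002 0 0 0 0;0.07 0.16 -0.003 0 0 0 0;0.07 0.2 -0.0036 0 0 0 0'>/dev/null
python3 jog.py '0.07 0.0145 0 0 0 0 0;0.07 0.0145 0 0.03 0 0 0;0.07 0.0145 0 0.07 0 0 0;0.07 0.0145 0 0.1 0 0 0;0.07 0.0145 0 0.12 0 0 0'>/dev/null
python3 jog.py '0.07 0 0 0.01 0 0 0;0.07 0 0 0.01 0 0 0;0.07 0 0 0.01 0 0 0'
python3 - <<'E'
from h import *
to(.5305,-.045,.048,-9.6)
im,d=snap('side');s=im.astype(int);
v0,v1,u0,u1=160,180,348,368;np.set_printoptions(linewidth=200);print((s[...,2]-s[...,0])[v0:v1,u0:u1])
a=np.load('l_side2.npz')['im'].astype(int);m=(a[...,2]-a[...,0]>75);w=np.zeros_like(m);w[163:177,350:366]=m[163:177,350:366];v,u=np.nonzero(w);print(u.mean(),v.mean(),plane('side',[[u.mean(),v.mean()]],.06))
print(plane('top',[[381.6,196.8]],.06))
E
```

```text
time_s: 20.6
position: [0.5294, -0.045, 0.1517]
eef_rot: [[0.167, 0.986, -0.002], [0.986, -0.167, 0.0], [0.0, -0.002, -1.0]]
wrist_force: [0.5, 0.2, 0.2]
gripper_width: 0.0698
grasp_force: 0.0
t 20.60 pos [ 0.5294 -0.045   0.1517] ya -9.63 d [0.0002 0.0012 0.1037] rz -0.03 J [-10.7  -4.3 114.    0.   70.3  -1. ] F [0.5 0.2 0.2] w 0.0698 g 0.0
[[67 62 58 59 57 56 54 57 60 49 33 26 23 22 23 23 30 36 23  8]
 [60 58 62 61 62 57 55 47 42 33 25 21 22 20 22 23 36 34 12  2]
 [47 43 44 43 43 41 36 28 23 22 21 22 22 24 20 27 34 29 14 -2]
 [44 30 28 27 27 24 24 22 22 20 23 20 22 22 24 27 37 27  5  0]
 [46 30 26 22 25 21 22 21 24 21 23 21 21 26 32 38 34 18  7  3]
 [45 29 25 25 24 21 22 24 23 23 23 25 27 37 36 31 23 18 16 13]
 [44 30 27 25 25 25 24 21 21 21 21 25 37 32 24 18 19 17 23 20]
 [47 35 34 25 25 24 25 25 25 26 28 32 36 23 17 10 16 23 21 22]
 [45 42 38 31 30 28 31 37 40 42 45 43 31 21 16 15 16 17 18 23]
 [30 35 41 39 37 42 51 52 53 54 54 51 40 32 22 16 15 16 18 22]
 [25 25 33 37 50 60 57 62 67 78 75 69 64 52 36 23 16 15 18 17]
 [23 22 25 41 56 63 61 72 80 84 80 79 77 69 56 37 20 14 17 17]
 [20 23 33 44 46 49 62 73 84 78 79 77 77 74 68 47 28 17 14 14]
 [22 32 36 33 27 28 37 54 69 76 79 77 75 74 66 47 25 11 10  6]
 [32 32 30 17 21 16 20 32 47 64 72 72 70 70 65 49 22  7  6  3]
 [33 26 21 18 17 16 17 22 33 51 64 66 68 65 60 48 24  5 -2  2]
 [15 15 15 16 18 20 17 18 22 38 56 63 62 61 56 44 27 14  9 -2]
 [ 5  3  9 16 17 17 20 16 20 33 50 59 58 56 62 54 44 30 27 17]
 [-2 -3  5  9 13 16 18 20 19 30 47 53 53 50 59 57 50 52 39 34]
 [ 2  2 -1  2 16 15 17 17 19 28 40 43 37 42 51 56 55 57 56 55]]
358.5 172.57407407407408 [[ 0.53408759 -0.04736435  0.06      ]]
[[ 0.52856973 -0.04405922  0.06      ]]
```

```bash
python3 jog.py '0.065 0 0.001 0.03 0 0 0;0.065 0 0.001 0.06 0 0 0;0.06 0 0.001 0.085 0 0 0;0.06 0 0.001 0.1 0 0 0;0.06 0 0.001 0.104 0 0 0'
python3 jog.py '0.055 0 0 0 0 0 0;0.05 0 0 0 0 0 0;0.045 0 0 0 0 0 0;0.042 0 0 0 0 0 0;0.042 0 0 0 0 0 0'
python3 jog.py '0.04 0 0 0 0 0 0;0.04 0 0 0 0 0 0'|tail -2
python3 jog.py '0.038 0 0 0 0 0 0;0.038 0 0 0 0 0 0'|tail -2
```

```text
time_s: 21.07
position: [0.5301, -0.0452, 0.0471]
eef_rot: [[0.167, 0.986, -0.002], [0.986, -0.167, 0.0], [0.0, -0.002, -1.0]]
wrist_force: [-0.3, 0.4, 0.6]
gripper_width: 0.0599
grasp_force: 0.0
time_s: 21.48
position: [0.5319, -0.0455, 0.0499]
eef_rot: [[0.167, 0.986, 0.003], [0.986, -0.167, -0.001], [-0.0, 0.003, -1.0]]
wrist_force: [-0.3, 0.2, 0.0]
gripper_width: 0.0419
grasp_force: 0.0
gripper_width: 0.0398
grasp_force: 0.0
gripper_width: 0.0379
grasp_force: 0.0
```

```bash
python3 jog.py '0.0365 0 0 0 0 0 0;0.0365 0 0 0 0 0 0'|tail -2
python3 jog.py '0.0355 0 0 0 0 0 0;0.0355 0 0 0 0 0 0'|tail -2
```

```text
gripper_width: 0.0365
grasp_force: 0.0
gripper_width: 0.0351
grasp_force: 0.0
```

```bash
python3 jog.py '0.035 0 0 0 0 0 0;0.035 0 0 0 0 0 0'|tail -2
python3 jog.py '0.0345 0 0 0 0 0 0;0.0345 0 0 0 0 0 0'
```

```text
gripper_width: 0.0353
grasp_force: 0.0
time_s: 22.48
position: [0.5308, -0.0453, 0.0483]
eef_rot: [[0.167, 0.986, 0.0], [0.986, -0.167, -0.0], [-0.0, 0.0, -1.0]]
wrist_force: [0.6, 0.3, -0.3]
gripper_width: 0.0344
grasp_force: 0.0
```

```bash
python3 jog.py '0.034 0 0 0 0 0 0;0.034 0 0 0 0 0 0'|tail -2
python3 jog.py '0.0335 0 0 0 0 0 0;0.0335 0 0 0 0 0 0'|tail -2
```

```text
gripper_width: 0.0339
grasp_force: 0.0
gripper_width: 0.0334
grasp_force: 0.2
```

```bash
python3 jog.py '0.033 0 0 0 0 0 0;0.033 0 0 0 0 0 0'|tail -2
python3 jog.py '0.0325 0 0 0 0 0 0;0.0325 0 0 0 0 0 0'|tail -3
```

```text
gripper_width: 0.0331
grasp_force: 0.3
wrist_force: [-0.4, 0.2, -0.1]
gripper_width: 0.0326
grasp_force: 0.2
```

```bash
python3 jog.py '0.032 0 0 0 0 0 0;0.032 0 0 0 0 0 0'|tail -2
python3 jog.py '0.0315 0 0 0 0 0 0;0.0315 0 0 0 0 0 0'
```

```text
gripper_width: 0.0321
grasp_force: 2.3
time_s: 23.48
position: [0.5308, -0.0453, 0.0484]
eef_rot: [[0.167, 0.986, 0.0], [0.986, -0.167, -0.0], [-0.0, 0.0, -1.0]]
wrist_force: [-0.6, 0.9, 1.4]
gripper_width: 0.0319
grasp_force: 10.6
```

```bash
python3 jog.py '0.0315 -0.003 0 -0.0005 0 0 0;0.0315 -0.005 0 -0.001 0 0 0;0.0315 -0.005 0 -0.01 0 0 0;0.0315 -0.005 0 -0.025 0 0 0;0.0315 -0.005 0 -0.045 0 0 0'
python3 jog.py '0.0315 0 0 -0.025 0 0 0;0.0315 0 0 -0.055 0 0 0;0.0315 0 0 -0.075 0 0 0;0.0315 0 0 -0.08 0 0 0;0.0315 0 0 -0.08 0 0 0'
python3 - <<'E'
from h import *
to(.496,.316,.17,-9.6)
E
```

```text
time_s: 23.9
position: [0.5287, -0.0501, 0.0927]
eef_rot: [[0.168, 0.986, -0.003], [0.986, -0.168, 0.001], [0.0, -0.003, -1.0]]
wrist_force: [0.5, -0.9, -0.0]
gripper_width: 0.0316
grasp_force: 10.6
time_s: 24.32
position: [0.5313, -0.0505, 0.176]
eef_rot: [[0.167, 0.986, 0.005], [0.986, -0.167, -0.001], [-0.0, 0.005, -1.0]]
wrist_force: [-0.3, 0.5, -1.4]
gripper_width: 0.0317
grasp_force: 10.6
t 24.32 pos [ 0.5313 -0.0505  0.176 ] ya -9.64 d [ 0.3554 -0.0962  0.0055] rz -0.04 J [-11.2  -5.5 112.7   0.   72.5  -1.6] F [-0.3  0.5 -1.4] w 0.0317 g 10.6
```

```bash
python3 jog.py '0.0315 0.02 -0.005 0 0 0 0;0.0315 0.05 -0.013 0 0 0 0;0.0315 0.08 -0.022 0 0 0 0;0.0315 0.115 -0.031 0 0 0 0;0.0315 0.15 -0.041 0 0 0 0'|tail -1
python3 jog.py '0.0315 0.035 -0.01 0 0 0 0;0.0315 0.07 -0.019 0 0 0 0;0.0315 0.105 -0.028 0 0 0 0;0.0315 0.14 -0.038 0 0 0 0;0.0315 0.17 -0.046 0 0 0 0'|tail -1
python3 jog.py '0.0315 0.02 -0.005 0 0 0 0;0.0315 0.033 -0.009 0.01 0 0 0;0.0315 0.0355 -0.009 0.03 0 0 0;0.0315 0.0355 -0.009 0.05 0 0 0;0.0315 0.0355 -0.009 0.06 0 0 0'
python3 jog.py '0.0315 0 0 0 0 0 0;0.0315 0 0 0 0 0 0'|tail -1
python3 - <<'E'
from h import *
to(.496,.316,.012,-9.6)
E
```

```text
grasp_force: 10.6
grasp_force: 10.6
time_s: 25.57
position: [0.4922, 0.315, 0.108]
eef_rot: [[0.167, 0.986, -0.007], [0.986, -0.167, -0.004], [-0.005, -0.006, -1.0]]
wrist_force: [-0.3, -0.6, -0.9]
gripper_width: 0.0315
grasp_force: 10.6
grasp_force: 10.6
t 25.73 pos [0.494  0.3154 0.1116] ya -9.67 d [0.0012 0.0021 0.0996] rz -0.07 J [ 27.3   5.2 108.7  -0.   66.3  37. ] F [ 0.7  1.1 -0.1] w 0.0317 g 10.6
```

```bash
python3 jog.py '0.0315 0 0.002 0.025 0 0 0;0.0315 0 0.002 0.05 0 0 0;0.0315 0 0.002 0.07 0 0 0;0.0315 0 0.002 0.085 0 0 0;0.0315 0 0.002 0.092 0 0 0'|tail -6
python3 jog.py '0.0315 0 0 0 0 0 0;0.0315 0 0 0.002 0 0 0;0.0315 0 0 0.004 0 0 0;0.0315 0 0 0.004 0 0 0'
python3 jog.py '0.0315 0 0 0.001 0 0 0;0.0315 0 0 0.002 0 0 0;0.0315 0 0 0.002 0 0 0'
```

```text
time_s: 26.15
position: [0.4964, 0.3152, 0.0201]
eef_rot: [[0.168, 0.986, -0.001], [0.986, -0.168, -0.001], [-0.001, -0.001, -1.0]]
wrist_force: [-0.4, -0.8, -0.9]
gripper_width: 0.0317
grasp_force: 10.6
time_s: 26.48
position: [0.4977, 0.3164, 0.0186]
eef_rot: [[0.167, 0.986, 0.002], [0.986, -0.167, 0.001], [0.001, 0.002, -1.0]]
wrist_force: [-0.4, -0.7, -0.5]
gripper_width: 0.0318
grasp_force: 10.6
time_s: 26.73
position: [0.4969, 0.3161, 0.0156]
eef_rot: [[0.167, 0.986, 0.0], [0.986, -0.167, 0.0], [0.0, 0.0, -1.0]]
wrist_force: [-0.5, 0.4, -0.6]
gripper_width: 0.032
grasp_force: 10.6
```

```bash
python3 jog.py '0.0315 0 0 0.001 0 0 0;0.0315 0 0 0.002 0 0 0;0.0315 0 0 0.002 0 0 0'
python3 jog.py '0.0315 0 0 0.001 0 0 0;0.0315 0 0 0.0015 0 0 0;0.0315 0 0 0.0015 0 0 0'
```

```text
time_s: 26.98
position: [0.4966, 0.3159, 0.0131]
eef_rot: [[0.167, 0.986, -0.0], [0.986, -0.167, -0.0], [-0.0, -0.0, -1.0]]
wrist_force: [0.1, 0.1, -0.4]
gripper_width: 0.0313
grasp_force: 10.6
time_s: 27.23
position: [0.4966, 0.3159, 0.0116]
eef_rot: [[0.167, 0.986, -0.0], [0.986, -0.167, -0.0], [-0.0, -0.0, -1.0]]
wrist_force: [0.1, -0.7, -0.8]
gripper_width: 0.0318
grasp_force: 10.6
```

```bash
python3 jog.py '0.0315 0 0 0.001 0 0 0;0.0315 0 0 0.001 0 0 0;0.033 0 0 0.001 0 0 0;0.035 0 0 0.001 0 0 0;0.038 0 0 0.001 0 0 0'
python3 jog.py '0.042 0 0 0 0 0 0;0.045 0 0 -0.004 0 0 0;0.046 0 0 -0.02 0 0 0;0.046 0 0 -0.05 0 0 0;0.046 0 0 -0.09 0 0 0'
python3 jog.py '0.046 -0.03 0 -0.03 0 0 0;0.046 -0.07 -0.01 -0.05 0 0 0;0.046 -0.11 -0.03 -0.05 0 0 0;0.046 -0.14 -0.06 -0.05 0 0 0;0.046 -0.17 -0.09 -0.05 0 0 0'
python3 jog.py '0.046 0 0 0 0 0 0;0.046 0 0 0 0 0 0;0.046 0 0 0 0 0 0;0.046 0 0 0 0 0 0;0.046 0 0 0 0 0 0'
python3 - <<'E'
from h import *
to(.496,.316,.012,-9.6)
np.set_printoptions(linewidth=220)
im,d=snap('top');P=world('top',d);s=im.astype(int);D=s[...,2]-s[...,0]
print(D[195:222:1,262:292]);m=D>60;m[:195]=0;m[225:]=0;m[:,:260]=0;m[:,:]&=(np.arange(640)<294);v,u=np.nonzero(m)
print('nut',m.sum(),plane('top',[[u.mean(),v.mean()]],.02),np.nanmax(P[m],0))
a=np.load('top1.npz')['im'].astype(int)
df=np.abs(a-s).max(2)>40;n,l,st,c=cv2.connectedComponentsWithStats(df[140:245,0:480].astype(np.uint8))
print([(x[:5]+[0,140,0,0,0]).tolist() for x in st[1:] if x[4]>5])
E
```

```text
time_s: 27.65
position: [0.4969, 0.3161, 0.011]
eef_rot: [[0.167, 0.986, 0.0], [0.986, -0.167, 0.0], [0.0, 0.0, -1.0]]
wrist_force: [-1.0, -0.3, 0.4]
gripper_width: 0.0379
grasp_force: 0.0
time_s: 28.07
position: [0.4943, 0.3147, 0.0984]
eef_rot: [[0.167, 0.986, -0.007], [0.986, -0.167, -0.003], [-0.004, -0.006, -1.0]]
wrist_force: [0.5, 0.4, -0.2]
gripper_width: 0.0463
grasp_force: 0.0
time_s: 28.48
position: [0.386, 0.1672, 0.1518]
eef_rot: [[0.168, 0.986, 0.002], [0.986, -0.168, 0.0], [0.0, 0.002, -1.0]]
wrist_force: [-0.1, -0.2, 1.5]
gripper_width: 0.0461
grasp_force: 0.0
time_s: 28.9
position: [0.3877, 0.1691, 0.1514]
eef_rot: [[0.167, 0.986, 0.001], [0.986, -0.167, 0.0], [0.0, 0.001, -1.0]]
wrist_force: [0.4, 0.3, -0.8]
gripper_width: 0.0461
grasp_force: 0.0
t 28.90 pos [0.3877 0.1691 0.1514] ya -9.60 d [0.1629 0.0822 0.1395] rz 0.00 J [ 16.3 -19.9 127.1   0.   72.8  25.9] F [ 0.4  0.3 -0.8] w 0.0461 g 0.0
[[ 20  18  19  19  20  19  21   9   7  23  32  28  24  25  26  25  27  29  16  -2   2  20  23  25  27  32  36  31  26  23]
 [ 19  19  21  19  19   8  11  33  31  27  29  26  
[... 2603 characters left out ...]
16 -18  -8   6  19  22  23  29  34  26  20  27  20]
 [ 17  31  33  26  24  21  19  19  12  11   0 -17 -17 -17 -17 -14  -9  14  21  12  17  21  24  28  33  33  26  21  20  17]
 [ 17  17  35  31  25  24  21  21  19  19  16  18  23  24  19  12   4  12  21  21  22  23  27  32  33  26  24  26  20  18]
 [ 21  18  20  33  31  28  26  22  21  22  19  19  21  23  21  19  18  19  22  23  25  27  32  34  22  19  27  20  19  20]
 [ 26  32  15  15  34  34  30  27  24  24  22  22  21  20  22  22  22  24  25  27  30  34  33  22  18  26  20  18  16  16]]
nut 80 [[0.49680886 0.31818919 0.02      ]] [0.51139202 0.33344637 0.03873861]
[[269, 203, 13, 12, 119], [303, 202, 13, 10, 104], [288, 209, 58, 35, 1210]]
```

The walnut lies in the dish, lever and bystanders are unchanged from the first picture, and the arm is clear.

```bash
python3 -c "
from rig import env, viewer, probe_bus
print(env.hand_in())"
```

```text
the job is handed in; nothing more can be done
None
```

The walnut was cracked at the give (knob force fell from about 7.5 N to spring-only), the lever sprang back, the walnut lies in the white dish with nothing else disturbed, and the job was handed in at about 29 s.

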